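# Balance the press lever over its cleared bed

### The arm

A 6-joint arm with a two-finger parallel gripper is mounted at the origin on a cart in front of the work surface, level with it; the furniture and walls round the work are solid. World frame = base frame: x ahead of the robot, y to its left, z up, the work surface at z = 0. Lengths are in mm, angles in rad, forces in N, time in s.
With the tool pointing down it reaches from about 300 to 775 mm from the base axis. Payload 14.6 kg.
Tool frame: the origin (TCP) lies between the finger pads; the fingertips stand 8 mm ahead of it and the grasp point (between the pads) lies 11 mm behind it; z points along the fingers, y is the direction in which the jaws open and shut (so a half turn about z gives the same grasp; the last joint's range is limited). The gripper opens to 94 mm and grips with 3 to 60 N. Pads are 16 mm wide; open, the fingers measure 119 mm over their backs; the gripper's body (75 mm by 177 mm) begins 78 mm behind the grasp point.
Start: joints at [1.272, 0.3, 1.521, -0, 1.321, -0.067], TCP at [126.349, 535.28, 213.446] pointing down, gripper open.
Joint ranges: [-3.03, 3.03], [-0.79, 2.21], [0.23, 2.52], [-1.04, 4.18], [0, 3.07], [-2.55, 2.55]. Speed limits (rad/s): [2.22, 2.22, 2.57, 3.14, 3.14, 3.14].

### API

Orientations are given as [roll, pitch, yaw] about the fixed x, y, z axes, in that order (R = Rz(yaw) Ry(pitch) Rx(roll)).
In Python, from cell import manip, cams, models gives the robot as it stands. The module is installed in compiled form; this text tells all that it offers.
- The arm moves only by the shell command python3 -m pendant 'ROWS' [OPENING] [FORCE]. ROWS is JSON, a list that holds one entry, the list of rows, each a list of 4 numbers: the shift along the tool's x, y, z in cm, then the turn about the tool's z in rad. In form: [[[x, y, z, roll], ...]]. A call has 1 to 5 rows; each row is the pose to reach, as a shift and turn from the pose commanded when the call began, along the tool's axes at that moment; what a row does not reach only later rows make up. A row lasts 1/10 s, in which the tool goes at most 50 mm and 8.59 degrees, less where a joint would pass 70% of its speed; a pose out of reach is approached as far as the arm can. A call with a gripper value outside its range is refused whole. OPENING is the opening, from -1 (shut) to 1 (fully open), so that 0 is half open, set as the call begins (- or left out, the last holds). The fingers move at their own pace and stop on an object; FORCE is the grip in N (left out, the last holds). Time passes only in rows, so rows that repeat a pose let the fingers close. It gives the time, the measured TCP pose, the force and the opening at its end, in the units of the state.
- manip.read_state(): the state, without advancing time (a new reading comes with each control period).
- cams.camera(name): name is "scene" or "top" or "wrist"; returns a dict with "frame" (384x512x3 uint8, red, green, blue), "K" (3x3 intrinsics, pixels), "pose" (4x4, takes a point from camera to world coordinates). Camera axes: x right, y down, z forward; pixel columns grow to the right and rows downward; lengths in mm; the calibration is good to about 2 mm. A picture is of the moment at which its call begins. There is no depth.
- manip.sign_off(): hands the job in, once; it reports no verdict.
Trained networks look in the newest picture that a camera, given by its name, has taken for a name from the list of things; names that differ only in an ending like _2 or _b are one class to them, and where a whole thing is asked for, a point or a joint stands for the part that bears it (a point fixed in the world has none). Each returns a list of dicts, best first, with "score" (0 to 1); they miss things now and then, are a little off and sometimes report something else, mostly with a low value. They report only what shows in the picture. A call takes as long as a camera call. They do not tell look-alikes from the thing itself.
- models.regions_of(camera, name): "pixels" (384x512 bool, what is visible of it) and "point" ([column, row] in pixels, amid what is visible of it).
The state is a dict: "clock": time; "joints": joint angles; "qd": joint speeds; "effort": joint torques, N m; "eef_pos": TCP position; "eef_rot": TCP orientation; "wrist_force": force on the tool from outside, world axes, zero at the start; "moment": the same for the moment, N m; "finger_gap": finger opening in mm.
Only numpy, scipy, OpenCV 4.12 (cv2) and the standard library are available. Lean on these libraries where they do the work, as an engineer would, in place of code of your own. Each camera call takes 0.05 s, during which the arm holds its last target.

### The job

The strainer basket is standing on the bed of the hand press: first hang it by its arched handle on the hook stand and let go of it, so the bed is clear. Then pick up the press lever by its balance point (not its middle) and hold it still and level about 5 cm above the bed's pivot pin, with the hole of the boss straight over the pin and the black grip end over the forked rest, ready to be lowered. Finish while still holding the lever there in the air, and leave the other things on the table where they are.

Things in the scene. Friction and masses are not known exactly. Their poses are not given: they have to be found in the camera images.
- bed: Fixed bed of a hand press: grey plate 190 x 70 x 18 mm flat on the table; origin at the centre of its underside, x along its length, z up. Upright steel pivot pin near the +x end, small forked rest near the -x end. At yaw 0 the pin end is away from the robot. Either bed or lever lies nearer the hook stand; all are turned by up to 0.3 rad.
- bed_pin (a point): Centre of the top of the pivot pin (14 mm diameter): 80 mm from the bed's centre along its +x, 46 mm above the table.
- bed_rest (a point): Middle of the grey forked rest (22 x 44 mm), level with its prong tops: 80 mm from the bed's centre along its -x, 46 mm above the table.
- lever: Loose lever, 0.36 to 0.56 kg, 210 mm long, lying flat: dark steel ring boss at the +x end, straight bar 16 mm wide (flat upright sides, z 6 to 28 mm), black round grip (24 mm diameter, 40 mm long) at the -x end. Origin on the underside right below the balance point, which lies on the bar 50 mm from the hole's centre (the lever's middle is 30 mm farther on). x from grip to boss, z up.
- lever_bore (a point): Centre of the upright 20 mm through hole in the boss (50 mm diameter, 34 mm tall), at the lever's underside: 50 mm from the lever's origin along its +x.
- lever_grip (a point): Point at the lever's underside below the black grip: 110 mm from the lever's origin along its -x. It is 160 mm from the hole's centre, as the rest is from the pin.
- hook: Fixed hook stand at the left: foot plate 125 x 70 x 10 mm, upright 8 mm rod at +75 mm along its x, 166 mm high; from its top an 8 mm prong runs level along the stand's -x (towards the robot at yaw 0), centre line 170 mm above the table, from +67 to -28 mm, then turns up to a tip at -40 mm, 184 mm above the table. Origin on the table below the middle of the prong, z up.
- hook_mid (a point): Top of the prong above the stand's origin, 174 mm above the table: where the basket's handle should come to rest.
- basket: Loose round steel wire basket, 0.12 to 0.19 kg, 65 mm diameter, 46 mm tall, with an upright fixed arched handle of 6 mm wire across it, in its y-z plane, 62 mm wide. Seen along x, the opening below the arch runs from z 46 to 92 mm. On top of the arch a black square grip post. Origin at the centre of the underside, z up; stands amid the bed, 18 mm above the table.
- basket_bail (a point): Underside of the arch at its top, 92 mm above the basket's underside.
- basket_grip (a point): Centre of the black grip post (14 x 14 mm, upright, z 97 to 133 mm, sides along the basket's x and y), 115 mm above the basket's underside.
- mortar: Bystander: brass mortar, 93 mm diameter, 84 mm tall, on the table. Leave it alone.
- weight_200: Bystander: brass balance weight, 34 mm diameter, 44 mm tall, on the table. Leave it alone.
Things that resemble listed ones, but are neither listed nor needed, are in the scene too. Leave any blue or purple look-alike of the basket alone.

How it is judged:
By the outcome, as a careful person would: the job done as asked, in the order asked, and still so for the second after the job is handed in, while the arm keeps its last pose, push and grip.
It also fails if it takes over 64 s, if anything falls off the work surface, if the arm or the gripper's body presses on something with over 40 N, if the wrist force passes 120 N, or if a joint passes its speed limit or range.

## Working session

There is one attempt and no reset: what is moved stays moved. The work goes in short steps, Python scripts to look and compute and a shell command to move; the robot and the scene stay as the last step left them, time stands still between calls to the robot, and variables do not carry over. Pictures are saved under pics/ and viewed, and the job is handed in when it is done.

```bash
mkdir -p pics; ls
python3 - <<'E'
from cell import manip,cams,models
import cv2,json
print(manip.read_state())
for n in ("scene","top","wrist"):
    c=cams.camera(n); cv2.imwrite(f"pics/a_{n}.png",cv2.cvtColor(c["frame"],cv2.COLOR_RGB2BGR)); print(n,c["K"].round(1).tolist(),c["pose"].round(3).tolist())
E
```

```text
pics
{'clock': 0.0, 'joints': array([ 1.27239801e+00,  3.00471656e-01,  1.52157835e+00, -2.24368686e-05,
        1.32069798e+00, -6.66364248e-02]), 'qd': array([-0.00127644,  0.00064486, -0.0001997 , -0.00114857,  0.00142244,
       -0.000979  ]), 'effort': array([ 8.45207651e-04, -5.31811273e+01, -3.52728724e+01,  7.08086975e-02,
        2.44824355e-02, -6.69562291e-05]), 'eef_pos': array([126.28444962, 535.04616002, 212.88717779]), 'eef_rot': array([-3.14043844e+00, -5.52459054e-05,  2.90983629e+00]), 'wrist_force': array([0.43313265, 0.14618643, 0.22940063]), 'moment': array([ 0.00134767, -0.00547452, -0.0091633 ]), 'finger_gap': 94.20646739693625}
scene [[473.7, 0.0, 254.8], [0.0, 473.7, 187.9], [0.0, 0.0, 1.0]] [[0.497, -0.424, 0.757, -381.884], [-0.868, -0.23, 0.441, -533.492], [-0.013, -0.876, -0.482, 730.078], [0.0, 0.0, 0.0, 1.0]]
top [[405.9, 0.0, 245.4], [0.0, 405.9, 187.7], [0.0, 0.0, 1.0]] [[0.0, -0.981, 0.194, 306.395], [-1.0, 0.001, 0.007, 16.471], [-0.007, -0.194, -0.981, 1282.201], [0.0, 0.0, 0.0, 1.0]]
wrist [[323.8, 0.0, 253.4], [0.0, 323.8, 196.6], [0.0, 0.0, 1.0]] [[0.229, 0.94, 0.253, 52.497], [0.973, -0.221, -0.061, 552.25], [-0.001, 0.261, -0.965, 383.845], [0.0, 0.0, 0.0, 1.0]]
```

View pics/a_scene.png

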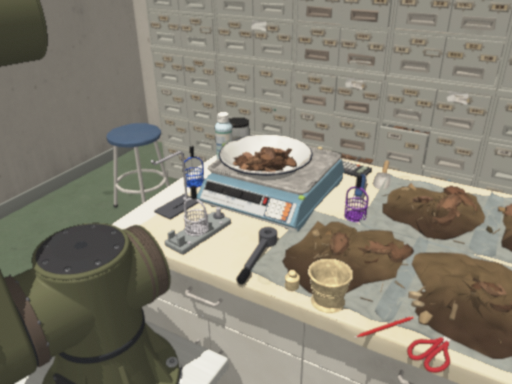

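View pics/a_top.png

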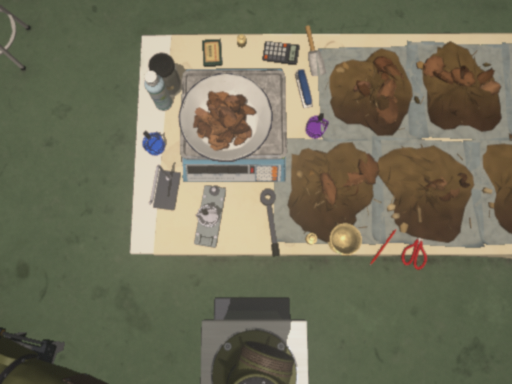

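View pics/a_wrist.png

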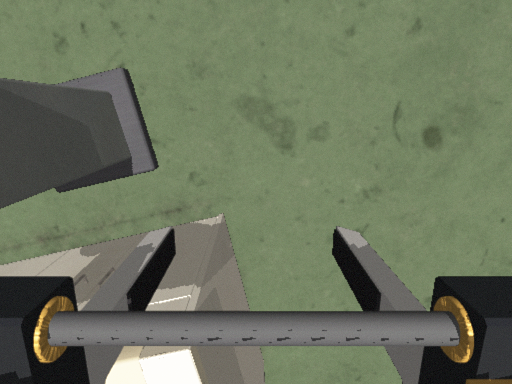

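The baskets that could be mistaken for mine are the grey one on the bed (scene 195,213; top 208,213), the blue one (scene 193,170; top 153,143) and the purple one (scene 357,203; top 317,125). I choose the grey one because it stands on the bed. The lever is at top (270,222) and the hook stand at top (165,187). Next I check with a close crop and measure roughly.

```bash
cat > h.py <<'E'
from cell import manip,cams,models
import cv2,numpy as np
np.set_printoptions(suppress=True,precision=2)
from scipy.spatial.transform import Rotation as Ro
def ray(c,px):
    K,P=c["K"],c["pose"]; d=P[:3,:3]@np.linalg.inv(K)@np.array([px[0],px[1],1.]); return P[:3,3],d
def onz(c,px,z):
    o,d=ray(c,px); return o+d*(z-o[2])/d[2]
def proj(c,X):
    X=np.atleast_2d(X); P=c["pose"]; q=(X-P[:3,3])@P[:3,:3]; q=q@c["K"].T; return q[:,:2]/q[:,2:]
def save(c,name,box=None,s=1):
    im=cv2.cvtColor(c["frame"],cv2.COLOR_RGB2BGR)
    if box: im=im[box[1]:box[3],box[0]:box[2]]
    cv2.imwrite("pics/"+name+".png",cv2.resize(im,None,fx=s,fy=s,interpolation=cv2.INTER_CUBIC))
def tool():
    s=manip.read_state(); return np.array(s["eef_pos"]),Ro.from_euler('xyz',s["eef_rot"]).as_matrix(),s
def go(p,yaw=None):
    "shift in tool axes cm + turn to reach world p (mm), with tool-down yaw"
    t,R,s=tool(); d=R.T@(np.array(p)-t)/10; r=0
    print("tcp",t,"rot",s["eef_rot"],"shift cm",d, "turn", None if yaw is None else "tool yaw now %.3f -> turn %.3f"%(s["eef_rot"][2],-((yaw-s["eef_rot"][2]+np.pi/2)%np.pi-np.pi/2)))
E
python3 - <<'E'
from h import *
t=cams.camera("top"); s=cams.camera("scene")
save(t,"b_top",(130,130,300,260),4.5); save(s,"b_scene",(150,140,300,290),4)
for cn,c in(("top",t),("scene",s)):
  for n in("bed","lever","hook","basket","lever_bore","bed_pin"):
    for r in models.regions_of(cn,n)[:4]:
        print(cn,n,round(r["score"],2),np.array(r["point"]),r["pixels"].sum(), onz(c,r["point"],20)[:2])
E
```

```text
top bed 0.86 [218.9 210.9] 993 [481.7  108.22]
top bed 0.67 [270.5 210.9] 488 [481.56 -53.51]
top lever 0.63 [267.8 216.1] 569 [465.19 -44.88]
top hook 0.57 [165.8 189.2] 1059 [551.22 277.6 ]
top hook 0.35 [341.4 238.4] 847 [ 395.77 -271.36]
top hook 0.33 [216.  212.1] 994 [477.92 117.27]
top basket 0.87 [207.3 215.3] 402 [467.85 144.37]
top basket 0.87 [316.5 125.3] 402 [ 763.12 -206.98]
top lever_bore 0.74 [270.5 210.2] 544 [483.77 -53.54]
top bed_pin 0.57 [210.8 225.7] 1061 [435.27 132.87]
top bed_pin 0.43 [312.8 235.7] 128 [ 404.12 -183.4 ]
scene bed 0.6 [191.3 236.5] 993 [423.29 130.04]
scene bed 0.38 [195.4 221.6] 653 [487.03 163.21]
scene lever 0.7 [258.8 247.6] 785 [465.88 -49.47]
scene lever 0.34 [174.6 201.5] 766 [546.49 282.44]
scene hook 0.65 [174.5 206.8] 606 [522.16 263.63]
scene basket 0.86 [355.1 204.7] 649 [ 783.76 -191.48]
scene basket 0.76 [193.8 171.9] 341 [731.45 347.77]
scene basket 0.72 [193.4 221.2] 762 [486.02 169.28]
scene basket 0.3 [290.9 281.4] 249 [ 387.74 -177.58]
scene lever_bore 0.74 [259.1 243.2] 725 [482.82 -40.81]
scene bed_pin 0.59 [194.  236.6] 1029 [426.34 123.53]
```

View pics/b_top.png

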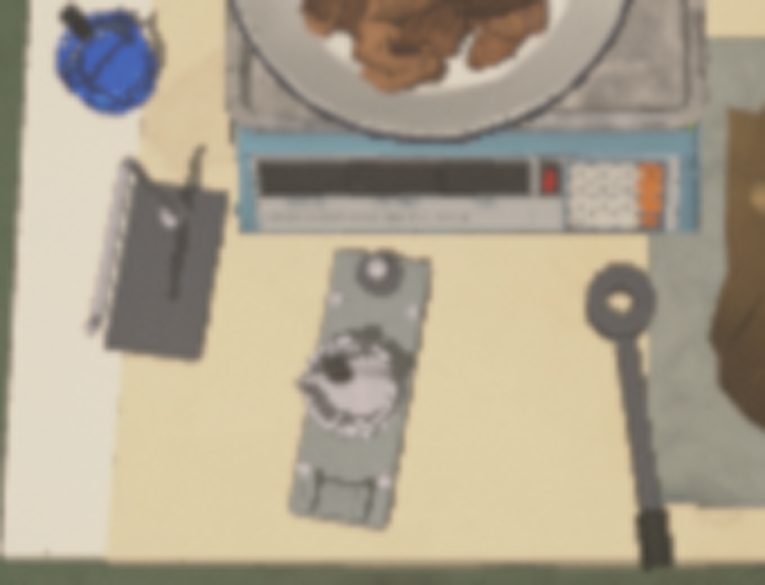

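View pics/b_scene.png

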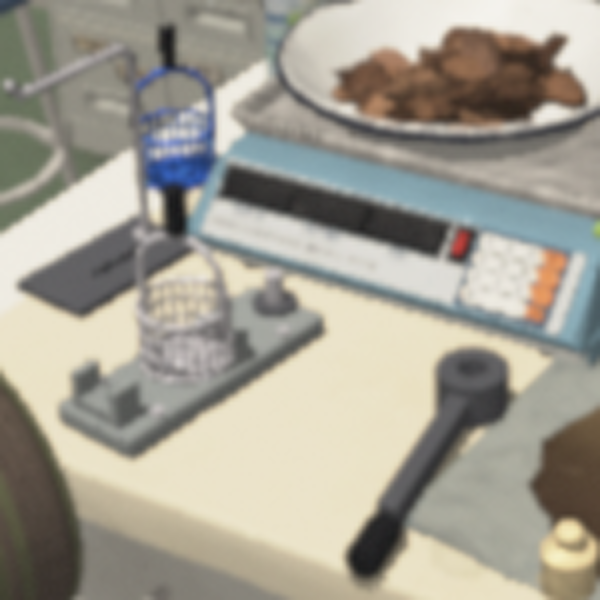

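The crop confirms it: the grey wire basket stands amid the bed with its black post at top px (204,212) and scene px (194,192). The pin end is away from the robot at top (214,190). The lever boss is at top (268,197), and the prong runs at top from (158,167) to (151,203). Next I triangulate and then take a closer wrist look.

Run:
```python
from h import *
t=cams.camera("top"); s=cams.camera("scene")
f=lambda x,y:(130+x/4.5,130+y/4.5); g=lambda x,y:(150+x/4,140+y/4)
def tri(a,b):
    (o,d),(p,e)=ray(t,a),ray(s,b); A=np.c_[d,-e]; k=np.linalg.lstsq(A,p-o,rcond=None)[0]; return (o+k[0]*d+p+k[1]*e)/2, np.linalg.norm(o+k[0]*d-p-k[1]*e)
print("post top?",onz(t,f(335,368),145),onz(s,g(175,210),133), tri(f(335,368),g(175,205)))
print("pin",onz(t,f(378,268),46),onz(s,g(275,278),46))
print("rest",onz(t,f(342,495),40),"bed corners",[onz(t,f(*p),18)[:2] for p in((335,250),(430,258),(388,528),(290,512))])
print("prong rod end",onz(t,f(127,163),170),"tip",onz(t,f(92,328),184)); print("scene",onz(s,g(130,50),170),onz(s,g(10,88),184))
print("foot",[onz(t,f(*p),10)[:2] for p in((130,175),(225,192),(198,360),(106,348))])
print("bore",onz(t,f(620,300),34),"gripend",onz(t,f(655,565),24),onz(t,f(653,512),24))
T,R,st=tool(); w=cams.camera("wrist"); print("cam in tool",R.T@(w["pose"][:3,3]-T)); print("R",R, R.T@w["pose"][:3,:3])
go((460,140,330))
```

```text
post top? [461.88 139.96 145.  ] [458.84 137.75 133.  ] (array([463.48, 141.17, 133.48]), np.float64(0.09628335228661944))
pin [544.87 122.4   46.  ] [536.48 117.3   46.  ]
rest [389.67 144.92  40.  ] bed corners [array([563.26, 155.4 ]), array([557.41,  88.18]), array([368.64, 115.19]), array([379.55, 182.74])]
prong rod end [588.31 270.55 170.  ] tip [481.23 284.38 184.  ]
scene [580.23 262.84 170.  ] [469.2  276.43 184.  ]
foot [array([620.  , 304.57]), array([607.36, 235.93]), array([486.08, 251.13]), array([494.66, 316.3 ])]
bore [524.38 -44.78  34.  ] gripend [343.4 -67.1  24. ] [379.12 -66.24  24.  ]
cam in tool [  75.77   -0.42 -170.89]
R [[-0.97  0.23  0.  ]
 [ 0.23  0.97 -0.  ]
 [-0.   -0.   -1.  ]] [[ 0.   -0.97 -0.26]
 [ 1.    0.   -0.  ]
 [ 0.   -0.26  0.97]]
tcp [126.36 535.28 213.45] rot [3.14 0.   2.91] shift cm [-41.55 -30.8  -11.65] turn None
```

```bash
python3 -m pendant '[[[-4,-3,-4,0],[-8,-6,-8,0],[-12,-9,-12,0],[-16,-12,-12,0],[-20,-15,-12,0]]]'; python3 -m pendant '[[[-4,-3,0,0],[-8,-6,0,0],[-12,-9,0,0],[-16,-12,0,0],[-20,-15,0,0]]]'
python3 - <<'E'
from h import *
w=cams.camera("wrist"); save(w,"c_wrist",None,1.5); go((460,140,330))
E
```

```text
clock: 1.5
eef_pos: [264.5, 369.5, 330.6]
eef_rot: [3.139, 0.001, 2.911]
wrist_force: [0.6, 0.7, -0.3]
finger_gap: 93.9
clock: 2.0
eef_pos: [424.8, 176.9, 329.1]
eef_rot: [3.141, 0.001, 2.91]
wrist_force: [0.5, 0.9, -0.2]
finger_gap: 94.0
tcp [428.13 172.3  328.49] rot [-3.14  0.    2.91] shift cm [-3.85 -2.4  -0.14] turn None
```

View pics/c_wrist.png

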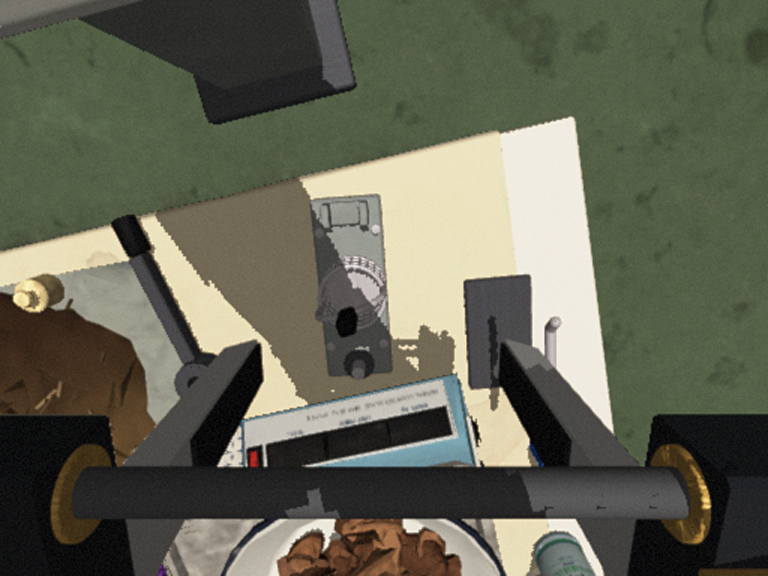

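The wrist view shows the bed, basket (post at about 346,322), hook prong tip (554,323), pin (358,365) and lever all in one. I zoom in for pixel picks.

Run:
```python
from h import *
w=cams.camera("wrist"); save(w,"d1",(190,120,390,270),4);save(w,"d2",(60,130,200,270),4)
```

```text
(no output)
```

View pics/d1.png

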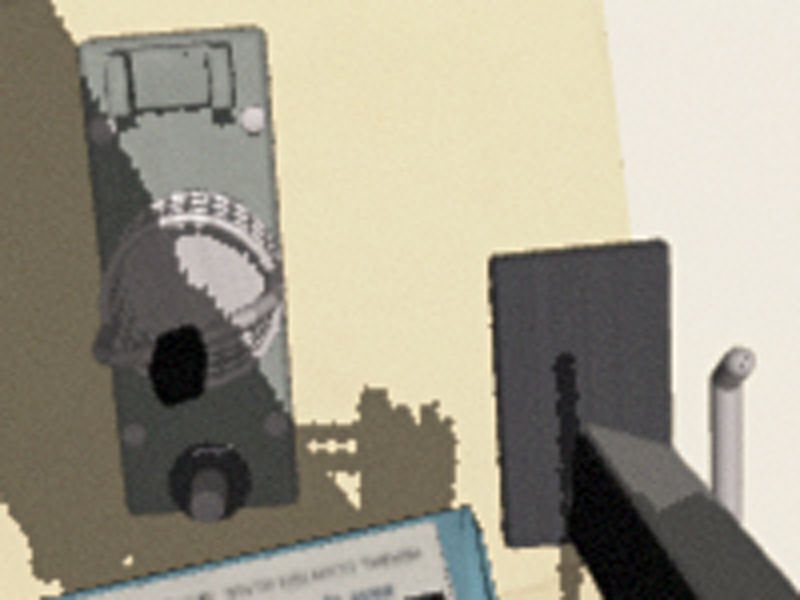

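View pics/d2.png

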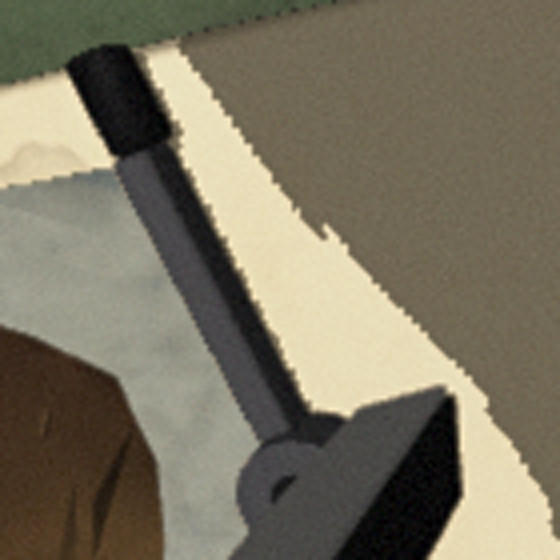

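```bash
cat >> h.py <<'E'
def Tm(x,y,z,yaw):
    c,s=np.cos(yaw),np.sin(yaw)
    return lambda P:(np.atleast_2d(P)@np.array([[c,s,0],[-s,c,0],[0,0,1.]]))+np.array([x,y,z])
def rect(x0,x1,y0,y1,z): return [[x0,y0,z],[x1,y0,z],[x1,y1,z],[x0,y1,z],[x0,y0,z]]
th=np.linspace(0,2*np.pi,40)
def circ(r,z,x=0): return np.c_[x+r*np.cos(th),r*np.sin(th),z+0*th]
MOD={'bed':[rect(-95,95,-35,35,18),circ(7,46,80),rect(-91,-69,-22,22,46)],
'hook':[rect(-62.5,62.5,-35,35,10),[[75,0,10],[75,0,166]],[[67,0,174],[-28,0,174],[-40,0,184]]],
'basket':[circ(32.5,46),circ(32.5,0),rect(-7,7,-7,7,133),rect(-7,7,-7,7,97),np.array([[0,-31,46],[0,-31,64]]+[[0,-31*np.cos(a),64+31*np.sin(a)] for a in np.linspace(0,np.pi,15)]+[[0,31,46]])],
'lever':[circ(25,34,50),circ(10,34,50),rect(-90,27,-8,8,28),rect(-130,-90,-12,12,12)]}
def overlay(c,name,poses,box,s):
    im=cv2.cvtColor(c["frame"],cv2.COLOR_RGB2BGR)[box[1]:box[3],box[0]:box[2]]
    im=cv2.resize(im,None,fx=s,fy=s,interpolation=cv2.INTER_CUBIC)
    for n,p in poses.items():
        for l in MOD[n]:
            q=(proj(c,Tm(*p)(np.array(l,float)))-np.array(box[:2])+.5)*s
            cv2.polylines(im,[q.astype(np.int32)],False,{'bed':(0,0,255),'hook':(255,0,255),'basket':(0,255,0),'lever':(255,255,0)}[n],1,cv2.LINE_AA)
    cv2.imwrite("pics/"+name+".png",im)
E
python3 - <<'E'
from h import *
from scipy.optimize import least_squares
w=cams.camera("wrist")
f=lambda x,y:np.array((190+x/4-.4,120+y/4-.4)); e=lambda x,y:np.array((60+x/4-.4,130+y/4-.4))
def fit(P,px,x0):
    P=np.array(P,float);px=np.array(px)
    r=least_squares(lambda v:(proj(w,Tm(v[0],v[1],0,v[2])(P))-px).ravel(),x0,x_scale=[10,10,.1]);print(r.x,np.sqrt((r.fun**2).mean())); return (r.x[0],r.x[1],0,r.x[2])
bed=fit([[-95,35,18],[-95,-35,18],[95,-35,18],[95,35,18],[80,0,46]],[f(265,28),f(82,42),f(130,513),f(298,498),f(208,505)],[465,130,-.15])
hook=fit([[-62.5,35,10],[-62.5,-35,10],[62.5,-35,10],[-40,0,184]],[f(668,240),f(490,255),f(506,547),f(740,358)],[550,280,-.12])
print("lever axis", onz(w,e(140,165),28),onz(w,e(285,432),28),"grip",onz(w,e(115,95),20),"bore",onz(w,e(290,487),34))
b=(463,140); print("post top c", onz(w,f(182,372),140), "arch ends",onz(w,f(103,345),66),onz(w,f(278,300),66))
a0,a1=onz(w,f(103,345),66),onz(w,f(278,300),66); yaw=np.arctan2(a1[1]-a0[1],a1[0]-a0[0])-np.pi/2
c=(a0+a1)/2; bk=(c[0],c[1],18,yaw); print(bk)
overlay(w,"e1",{'bed':bed,'hook':hook,'basket':bk},(190,120,390,270),4)
E
```

```text
[463.58 141.08  -0.17] 1.0798992912616812
[534.76 282.41  -0.11] 7.753399115892103
lever axis [382.84 -56.72  28.  ] [495.7  -39.64  28.  ] grip [356.43 -60.51  20.  ] bore [516.17 -42.4   34.  ]
post top c [460.55 143.96 140.  ] arch ends [466.72 109.62  66.  ] [465.25 172.77  66.  ]
(np.float64(465.98851765852345), np.float64(141.1934850172035), 18, np.float64(0.023311171585789214))
```

View pics/e1.png

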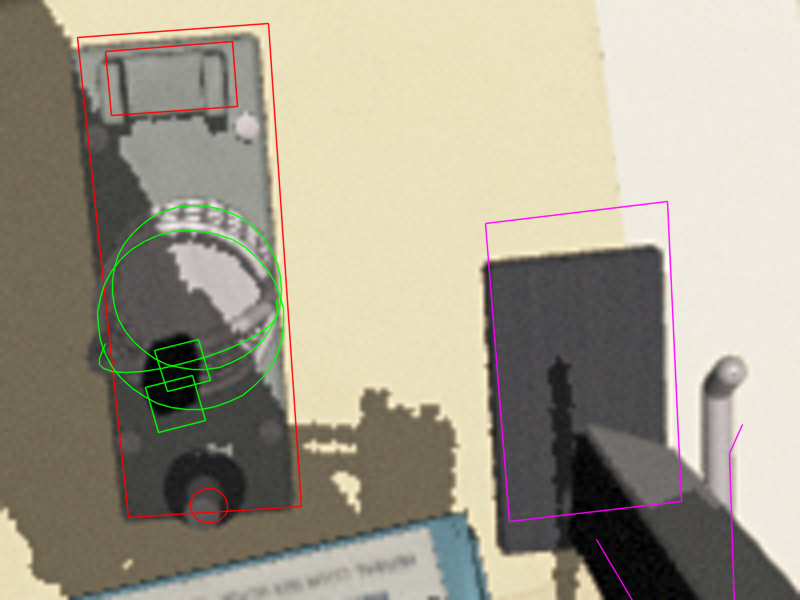

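Run:
```python
from h import *
import pickle
w=cams.camera("wrist"); pickle.dump(w,open("w1.pkl","wb")); save(w,"f1",(205,160,275,225),11); save(w,"f2",(190,120,390,270),4); print(manip.read_state()["qd"])
```

```text
[ 0.05 -0.01  0.01  0.    0.    0.01]
```

View pics/f1.png

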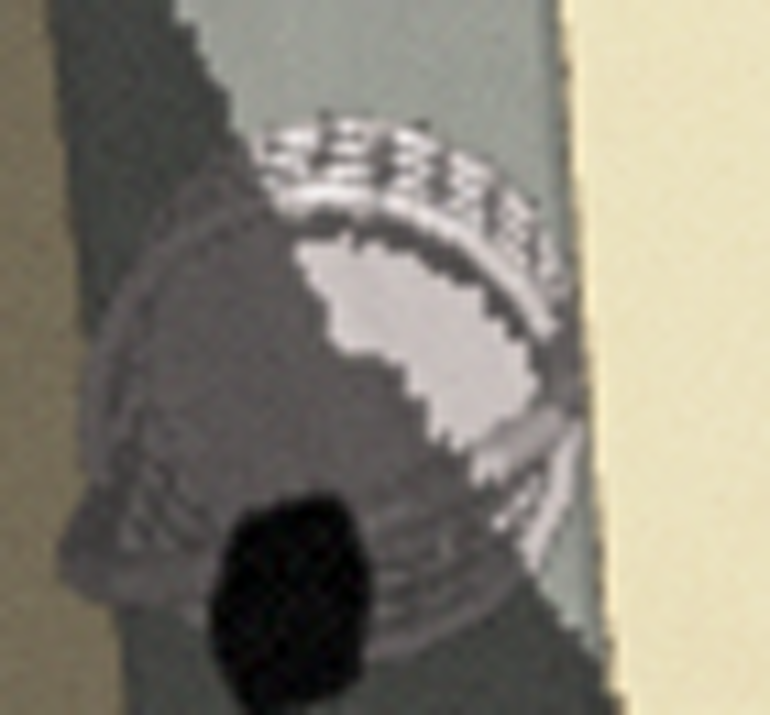

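View pics/f2.png

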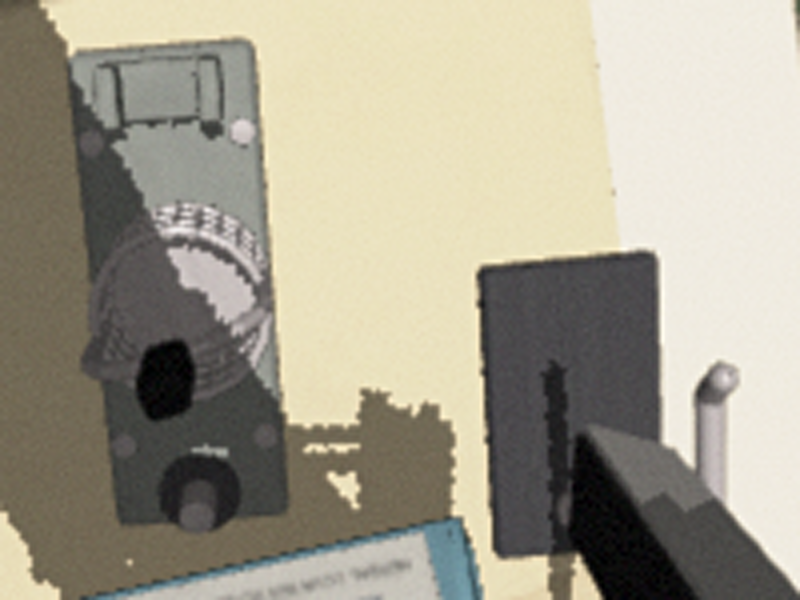

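```bash
python3 -m pendant '[[[0,0,0,0],[0,0,0,0],[0,0,0,0]]]'
python3 - <<'E'
from h import *
import pickle
w=cams.camera("wrist"); pickle.dump(w,open("w1.pkl","wb")); save(w,"g1",(190,150,275,220),9); save(w,"g2",(190,120,390,270),4); print(manip.read_state()["qd"])
E
```

```text
clock: 2.5
eef_pos: [423.4, 179.7, 328.9]
eef_rot: [3.141, 0.0, 2.912]
wrist_force: [-0.5, -0.3, 0.1]
finger_gap: 94.0
[-0.01  0.   -0.    0.   -0.   -0.  ]
```

View pics/g1.png

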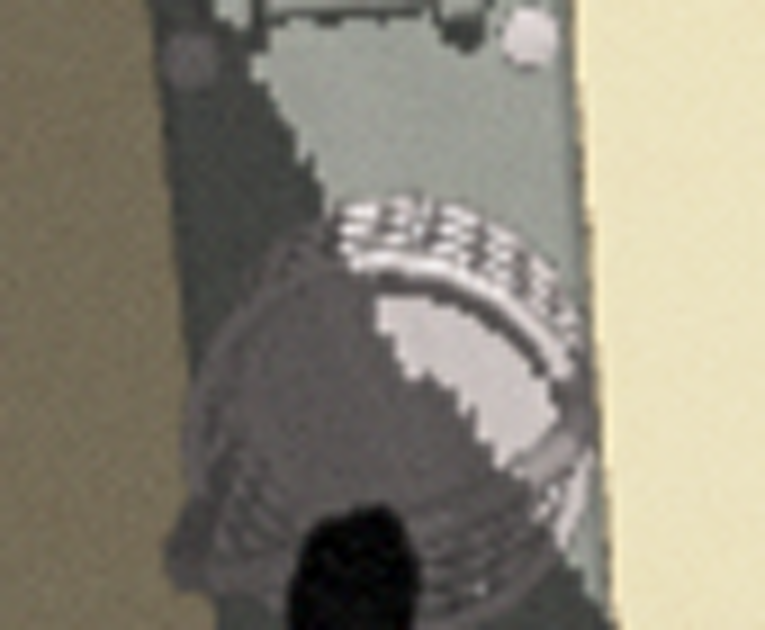

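View pics/g2.png

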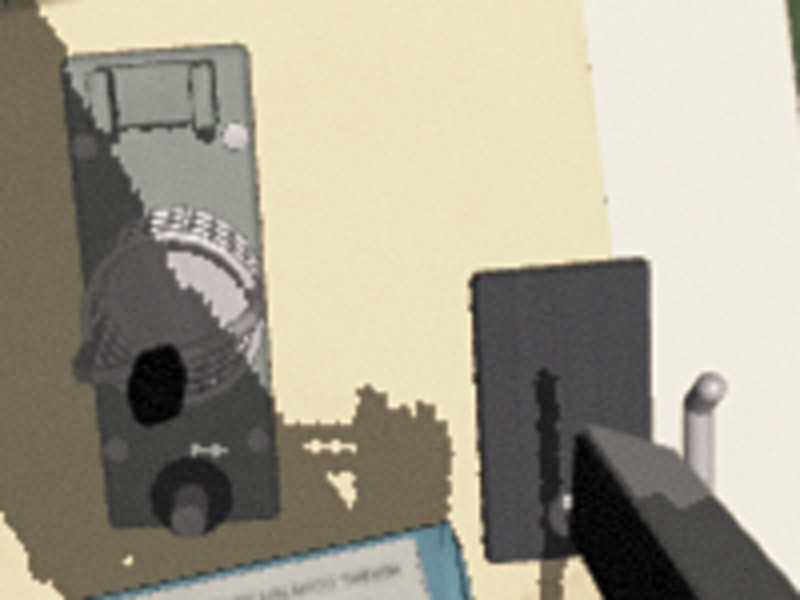

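Run:
```python
from h import *
import pickle
from scipy.optimize import least_squares, minimize
w=pickle.load(open("w1.pkl","rb"))
f=lambda x,y:np.array((190+x/4-.4,120+y/4-.4))
def fit(P,px,x0):
    P=np.array(P,float);px=np.array(px)
    r=least_squares(lambda v:(proj(w,Tm(v[0],v[1],0,v[2])(P))-px).ravel(),x0,x_scale=[10,10,.1]);print(r.x,r.fun.round(1)); return (r.x[0],r.x[1],0,r.x[2])
bed=fit([[-95,35,18],[-95,-35,18],[95,-35,18],[95,35,18],[80,0,46]],[f(246,46),f(67,60),f(110,526),f(279,513),f(189,522)],[465,130,-.15])
# hook: foot with offset along x free
P=lambda o:np.array([[o-62.5,35,10],[o-62.5,-35,10],[o+62.5,-35,10],[-40,0,184],[75,0,20]],float)
px=np.array([f(648,262),f(474,275),f(487,560),f(712,383),f(565,515)]); wt=np.array([1,1,1,1,.3])[:,None]
r=least_squares(lambda v:(wt*(proj(w,Tm(v[0],v[1],0,v[2])(P(v[3])))-px)).ravel(),[535,280,-.11,20],x_scale=[10,10,.1,10]); print("hook",r.x,r.fun.round(1)); hook=(r.x[0],r.x[1],0,r.x[2]); off=r.x[3]
# post
g=w["frame"].max(2); m=np.zeros_like(g); m[203:230,216:241]=(g[203:230,216:241]<25); n,l,s,cc=cv2.connectedComponentsWithStats(m); k=1+s[1:,4].argmax(); m=(l==k).astype(np.uint8); print(s[k],cc[k])
S=8
M=cv2.resize(m[195:240,205:250]*255,None,fx=S,fy=S,interpolation=cv2.INTER_LINEAR)>127
def cost(v):
    q=proj(w,Tm(v[0]*10,v[1]*10,18,v[2])(np.array(rect(-7,7,-7,7,97)+rect(-7,7,-7,7,133))))
    h=cv2.convexHull(((q-[205,195]+.5)*S).astype(np.float32)); im=np.zeros(M.shape,np.uint8); cv2.fillConvexPoly(im,(h*16).astype(np.int32),1,shift=4); im=im>0
    return 1-(im&M).sum()/(im|M).sum()
best=min((minimize(cost,[46.2,14.1,y0],method="Nelder-Mead",options=dict(initial_simplex=[[46.2,14.1,y0],[46.6,14.1,y0],[46.2,14.5,y0],[46.2,14.1,y0+.2]])) for y0 in np.arange(-.9,.8,.15)),key=lambda r:r.fun); print(best.x,best.fun)
for y in np.arange(-.8,.8,.1): print(round(y,1),round(min(minimize(lambda u:cost([u[0],u[1],y]),best.x[:2],method="Nelder-Mead").fun,1),3),end=' ')
bk=(best.x[0]*10,best.x[1]*10,18,best.x[2])
MOD['hook'][0]=rect(off-62.5,off+62.5,-35,35,10)
overlay(w,"e2",{'bed':bed,'hook':hook,'basket':bk},(190,120,390,270),4)
```

```text
[465.87 138.08  -0.17] [ 1.3 -1.  -1.7 -1.4 -0.3  1.3  0.7  2.  -0.  -0.2]
hook [518.22 281.43  -0.14  32.86] [ 0.7 -1.  -0.9 -0.3 -0.6  1.6  0.4 -0.1  0.7  0.7]
[222 207  14  19 210] [228.74 216.15]
[46.15 14.06 -0.36] 0.22477387524961823
-0.8 0.262 -0.7 0.246 -0.6 0.234 -0.5 0.235 -0.4 0.229 -0.3 0.229 -0.2 0.245 -0.1 0.265 -0.0 0.279 0.1 0.289 0.2 0.295 0.3 0.298 0.4 0.296 0.5 0.292 0.6 0.284 0.7 0.269
```

View pics/e2.png

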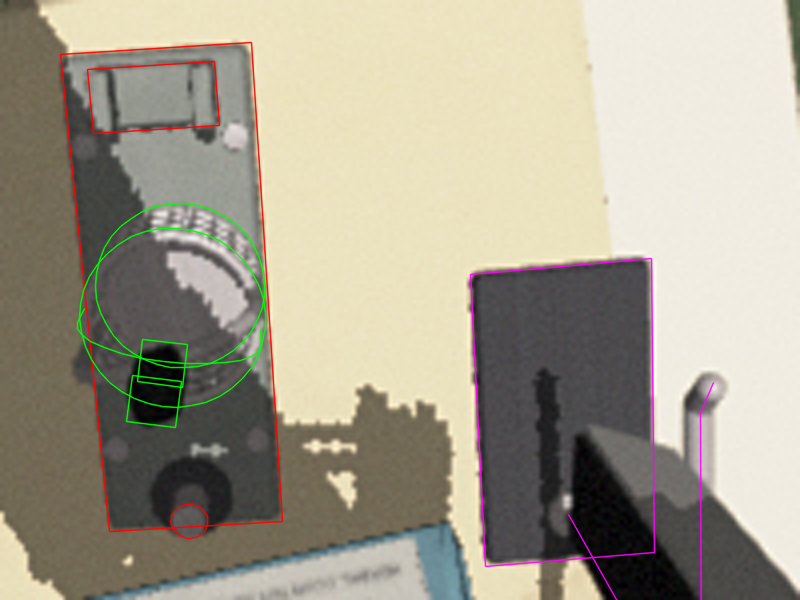

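Run:
```python
from h import *
go((420,150,255),3.2)
```

```text
tcp [423.48 179.51 328.9 ] rot [3.14 0.   2.91] shift cm [-0.33 -2.95  7.39] turn tool yaw now 2.911 -> turn -0.289
```

```bash
python3 -m pendant '[[[-0.3,-2.9,3.5,-0.14],[-0.3,-2.9,7.4,-0.29],[-0.3,-2.9,7.4,-0.29],[-0.3,-2.9,7.4,-0.29],[-0.3,-2.9,7.4,-0.29]]]';  python3 - <<'E'
from h import *
import pickle
w=cams.camera("wrist"); pickle.dump(w,open("w2.pkl","wb")); save(w,"i2",(150,100,400,287),3.2); print(manip.read_state()["qd"],manip.read_state()["eef_rot"])
E
```

```text
clock: 3.05
eef_pos: [420.8, 150.5, 256.8]
eef_rot: [3.141, 0.003, -3.086]
wrist_force: [0.2, 0.2, 0.9]
finger_gap: 94.3
[-0.   -0.    0.01  0.   -0.01 -0.02] [ 3.14  0.   -3.09]
```

View pics/i2.png

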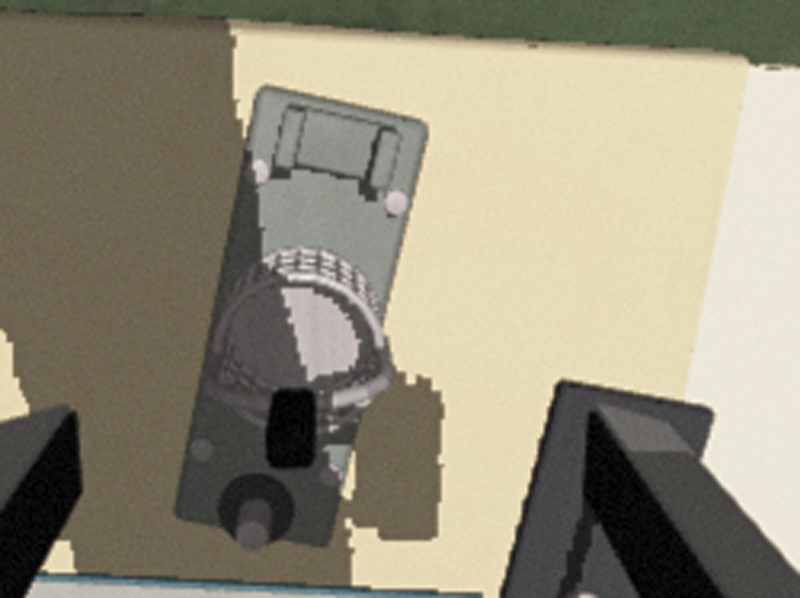

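The jaws now look nearly square to the post, which is at crop (292,428), and the arch ends are at about (215,390) and (390,380). I fit the post silhouette.

Run:
```python
from h import *
import pickle
from scipy.optimize import minimize
w=pickle.load(open("w2.pkl","rb"))
x0,y0=225,215
g=w["frame"].max(2)[y0:y0+40,x0:x0+35]; S=8
G=cv2.resize(g,None,fx=S,fy=S,interpolation=cv2.INTER_CUBIC); m=(G<28).astype(np.uint8); n,l,s,cc=cv2.connectedComponentsWithStats(m); k=1+s[1:,4].argmax(); M=l==k; print(s[k]/S)
def cost(v):
    q=proj(w,Tm(v[0]*10,v[1]*10,18,v[2])(np.array(rect(-7,7,-7,7,97)+rect(-7,7,-7,7,133))))
    h=cv2.convexHull(((q-[x0,y0]+.5)*S).astype(np.float32)); im=np.zeros(M.shape,np.uint8); cv2.fillConvexPoly(im,(h*16).astype(np.int32),1,shift=4); im=im>0
    return 1-(im&M).sum()/(im|M).sum()
best=min((minimize(cost,[46.2,14.1,y],method="Nelder-Mead",options=dict(initial_simplex=[[46.2,14.1,y],[46.6,14.1,y],[46.2,14.5,y],[46.2,14.1,y+.1]])) for y in np.arange(-.3,.4,.1)),key=lambda r:r.fun); print(best.x,best.fun)
for y in np.arange(-.3,.4,.1): print(round(y,1),round(minimize(lambda u:cost([u[0],u[1],y]),best.x[:2],method="Nelder-Mead").fun,3),end=' ')
bk=(best.x[0]*10,best.x[1]*10,18,best.x[2])
overlay(w,"i3",{'basket':bk,'bed':(465.9,138.1,0,-.17)},(200,150,300,250),6)
go((bk[0],bk[1],255))
```

```text
[   8.12    6.75   15.38   24.62 2677.62]
[46.07 14.01  0.  ] 0.18616313969833975
-0.3 0.249 -0.2 0.22 -0.1 0.19 0.0 0.186 0.1 0.215 0.2 0.243 0.3 0.266 tcp [420.79 150.43 256.65] rot [ 3.14  0.   -3.09] shift cm [-3.92 -1.26  0.17] turn None
```

View pics/i3.png

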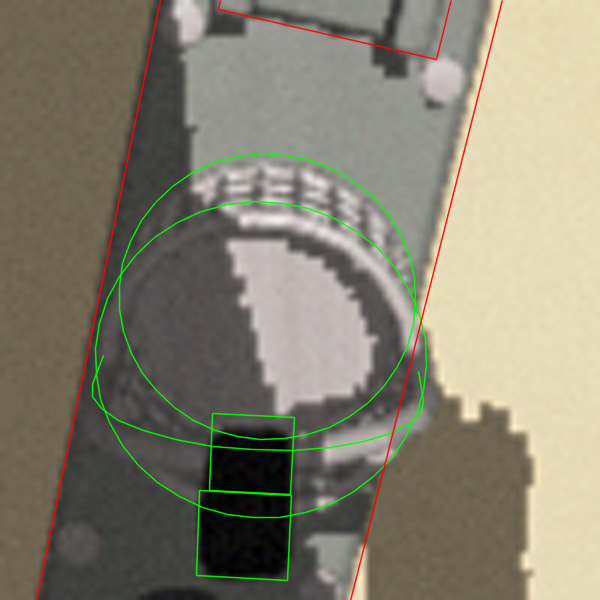

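Run:
```python
from h import *
go((462.3,139.6,127),3.165)
```

```text
tcp [420.79 150.43 256.65] rot [ 3.14  0.   -3.09] shift cm [-4.05 -1.32 12.98] turn tool yaw now -3.085 -> turn 0.033
```

```bash
python3 -m pendant '[[[-4.05,-1.3,2,0.03],[-4.05,-1.3,6,0.03],[-4.05,-1.3,10,0.03],[-4.05,-1.3,13,0.03],[-4.05,-1.3,13,0.03]]]'; python3 -m pendant '[[[0,0,0,0],[0,0,0,0]]]'
python3 - <<'E'
from h import *
w=cams.camera("wrist"); save(w,"j1",None,1.5); s=cams.camera("scene"); save(s,"j2",(130,130,290,260),5); go((462.3,139.6,127),3.165)
E
```

```text
clock: 3.6
eef_pos: [460.3, 139.2, 122.7]
eef_rot: [-3.141, -0.005, -3.115]
wrist_force: [-0.5, -0.3, -0.2]
finger_gap: 93.9
clock: 3.8
eef_pos: [462.5, 139.6, 127.1]
eef_rot: [3.141, 0.003, -3.114]
wrist_force: [0.5, -0.3, -0.4]
finger_gap: 93.7
tcp [462.18 139.52 126.58] rot [ 3.14  0.   -3.11] shift cm [-0.01  0.01 -0.04] turn tool yaw now -3.114 -> turn 0.005
```

View pics/j1.png

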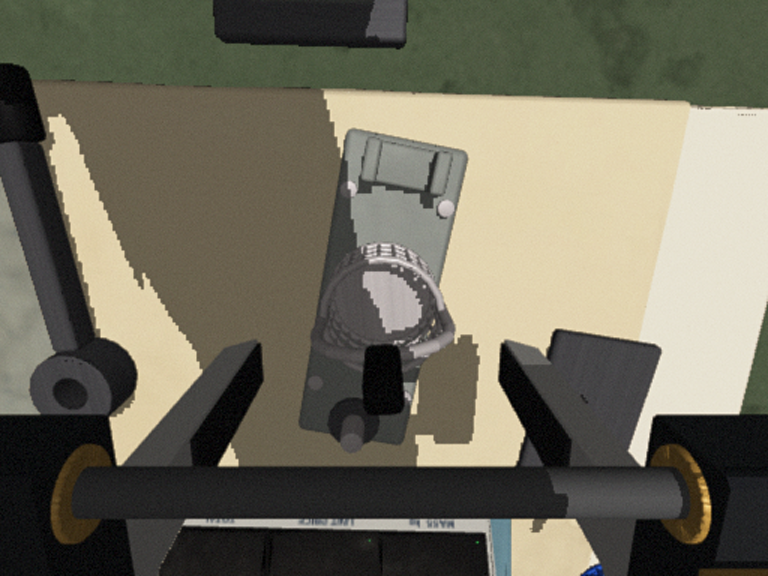

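View pics/j2.png

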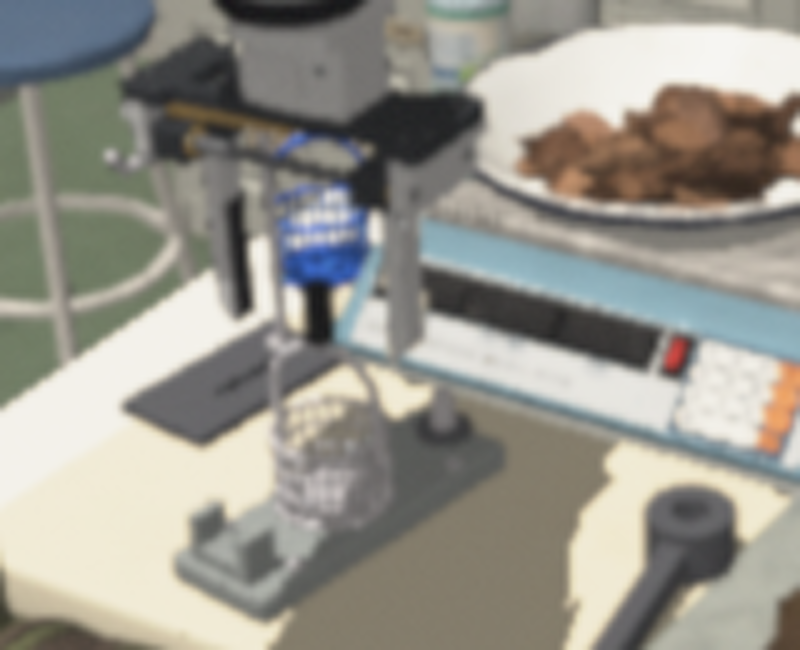

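Run:
```python
from h import *
w=cams.camera("wrist"); 
overlay(w,"k1",{'basket':(462.3,139.6,18,0.02),'bed':(465.9,138.1,0,-.17)},(180,140,330,310),4)
```

```text
(no output)
```

View pics/k1.png

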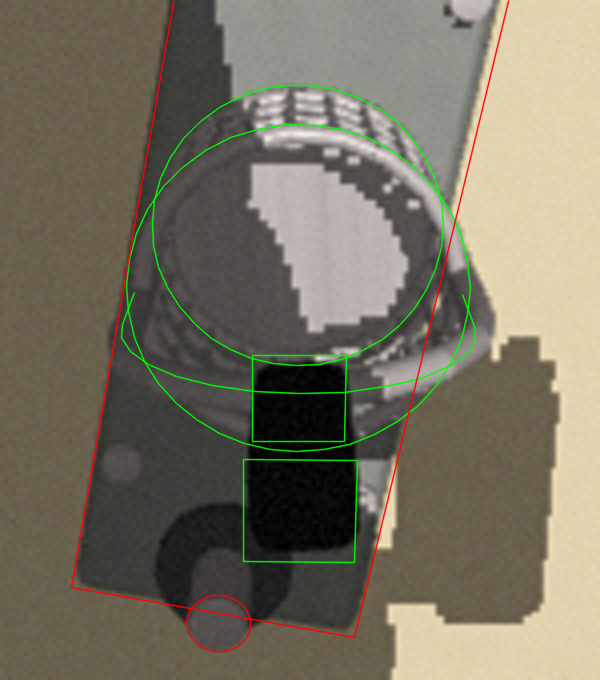

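```bash
python3 -m pendant '[[[0,0,0,0],[0,0,0,0],[0,0,0,0],[0,0,0,0],[0,0,0,0]]]' -1 30; python3 -m pendant '[[[0,0,0,0],[0,0,0,0],[0,0,0,0]]]'
```

```text
clock: 4.45
eef_pos: [461.3, 139.2, 124.8]
eef_rot: [-3.142, -0.0, -3.113]
wrist_force: [0.7, -0.2, 0.3]
finger_gap: 57.5
clock: 4.75
eef_pos: [461.3, 139.2, 124.7]
eef_rot: [-3.142, -0.0, -3.113]
wrist_force: [-0.6, -0.3, 0.1]
finger_gap: 33.5
```

```bash
python3 -m pendant '[[[0,0,0,0],[0,0,0,0],[0,0,0,0],[0,0,0,0]]]'; python3 -m pendant '[[[0,0,-1,0],[0,0,-2,0],[0,0,-3,0],[0,0,-3,0],[0,0,-3,0]]]'
python3 - <<'E'
from h import *
w=cams.camera("wrist"); save(w,"l1",None,1.5)
E
```

```text
clock: 5.15
eef_pos: [461.2, 139.2, 124.6]
eef_rot: [-3.142, -0.0, -3.113]
wrist_force: [0.1, 0.7, -1.6]
finger_gap: 13.9
clock: 5.65
eef_pos: [461.4, 139.3, 155.0]
eef_rot: [3.141, 0.001, -3.113]
wrist_force: [0.9, 0.8, -1.6]
finger_gap: 14.1
```

View pics/l1.png

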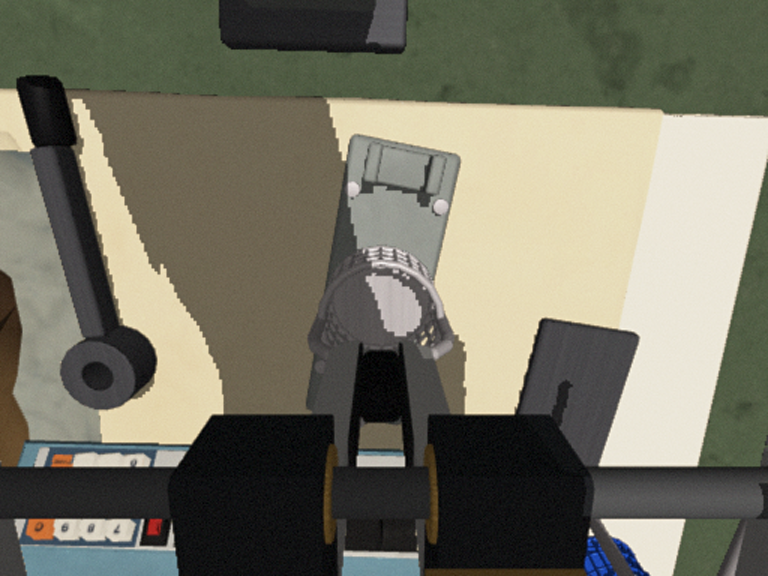

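Run:
```python
from h import *
go((430,292,212),3.0)
```

```text
tcp [461.25 139.2  154.68] rot [-3.14 -0.   -3.11] shift cm [ 2.69 15.36 -5.73] turn tool yaw now -3.113 -> turn 0.170
```

```bash
python3 -m pendant '[[[1,1,-4,0.05],[2,4,-5.7,0.1],[2.7,8,-5.7,0.17],[2.7,12,-5.7,0.17],[2.7,15.3,-5.7,0.17]]]'; python3 -m pendant '[[[0,0,0,0],[0,0,0,0],[0,0,0,0]]]'
python3 - <<'E'
from h import *
import pickle
w=cams.camera("wrist"); save(w,"m1",None,1.5); pickle.dump(w,open("w3.pkl","wb")); s=cams.camera("scene"); save(s,"m2",(130,110,270,260),4);pickle.dump(s,open("s3.pkl","wb"))
s=cams.camera("top"); save(s,"m3",(130,130,250,250),5);pickle.dump(s,open("t3.pkl","wb"))
E
```

```text
clock: 6.2
eef_pos: [429.5, 293.2, 211.6]
eef_rot: [-3.142, -0.0, 3.0]
wrist_force: [0.2, -1.7, -1.9]
finger_gap: 14.4
clock: 6.5
eef_pos: [430.1, 290.7, 211.5]
eef_rot: [-3.141, -0.0, 2.999]
wrist_force: [0.1, -0.5, -1.3]
finger_gap: 13.7
```

View pics/m1.png

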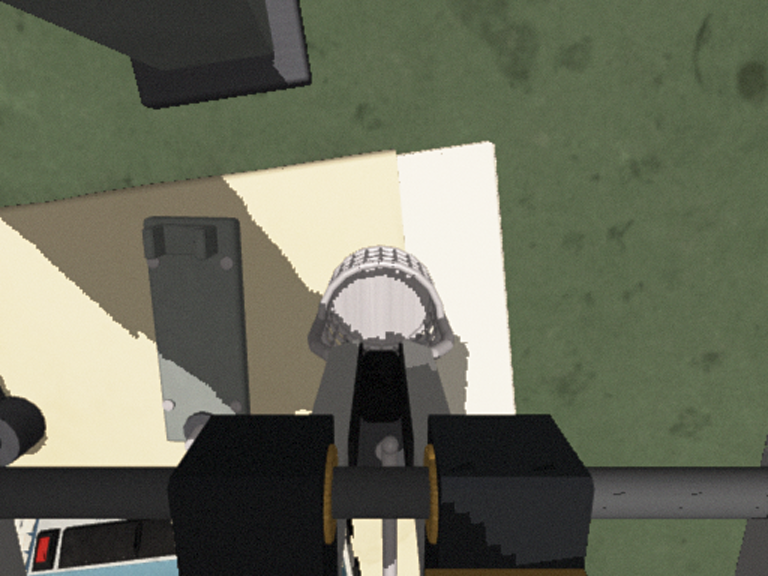

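View pics/m2.png

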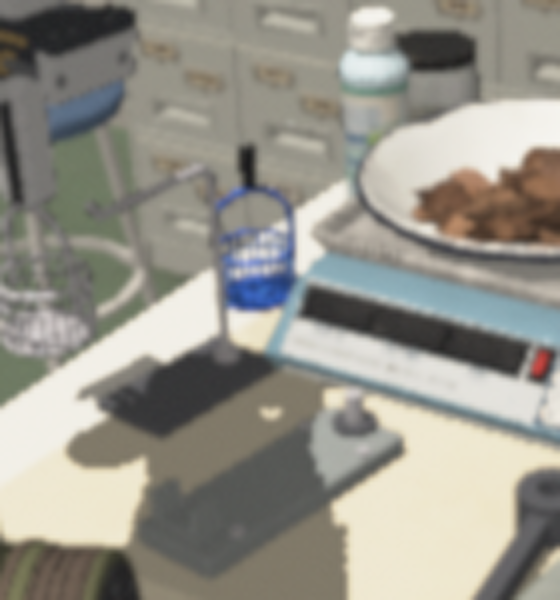

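View pics/m3.png

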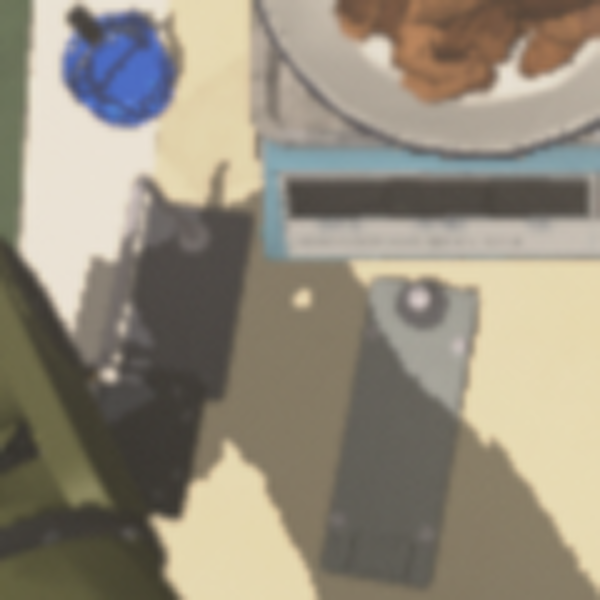

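The wrist view shows the prong straight ahead of the post: tip at (388,445) and prong running down to (389,545), both in the 1.5x picture. I compute the lateral offset.

Run:
```python
from h import *
import pickle
w=pickle.load(open("w3.pkl","rb"))
a=onz(w,(388/1.5-.3,440/1.5-.3),187); b=onz(w,(389.5/1.5-.3,545/1.5-.3),172); c=onz(w,(389/1.5-.3,480/1.5-.3),172)
T,R,s=tool()
print(a,b,c,"dir",np.arctan2(b[1]-a[1],b[0]-a[0]),np.arctan2(b[1]-c[1],b[0]-c[0])); print("tool frame",[R.T@(q-T) for q in (a,b,c)])
print("post",onz(w,(381/1.5-.3,385/1.5-.3),T[2]+25))
```

```text
[474.8 287.2 187. ] [545.08 278.43 172.  ] [506.36 283.53 172.  ] dir -0.12413595310106072 -0.13090915096975655
tool frame [array([-44.59,   2.94,  24.83]), array([-115.41,    4.27,   39.83]), array([-76.35,   3.8 ,  39.83])]
post [423.9  291.27 236.83]
```

```bash
python3 -m pendant '[[[0,0.35,0,-0.015],[-2.5,0.4,0,-0.015],[-5,0.4,0,-0.015],[-7.5,0.4,0,-0.015],[-8.7,0.4,0,-0.015]]]'; python3 -m pendant '[[[0,0,0,0],[0,0,0,0],[0,0,0,0]]]'
python3 - <<'E'
from h import *
import pickle
w=cams.camera("wrist"); save(w,"n1",None,1.5); pickle.dump(w,open("w4.pkl","wb")); s=cams.camera("scene"); save(s,"n2",(130,90,250,240),4.5);pickle.dump(s,open("s4.pkl","wb"))
E
```

```text
clock: 7.15
eef_pos: [518.2, 282.5, 211.5]
eef_rot: [-3.141, -0.0, 3.014]
wrist_force: [0.3, -0.0, -2.0]
finger_gap: 14.1
clock: 7.45
eef_pos: [515.9, 283.4, 211.9]
eef_rot: [3.142, -0.0, 3.016]
wrist_force: [-0.2, -0.2, -1.5]
finger_gap: 14.2
```

View pics/n1.png

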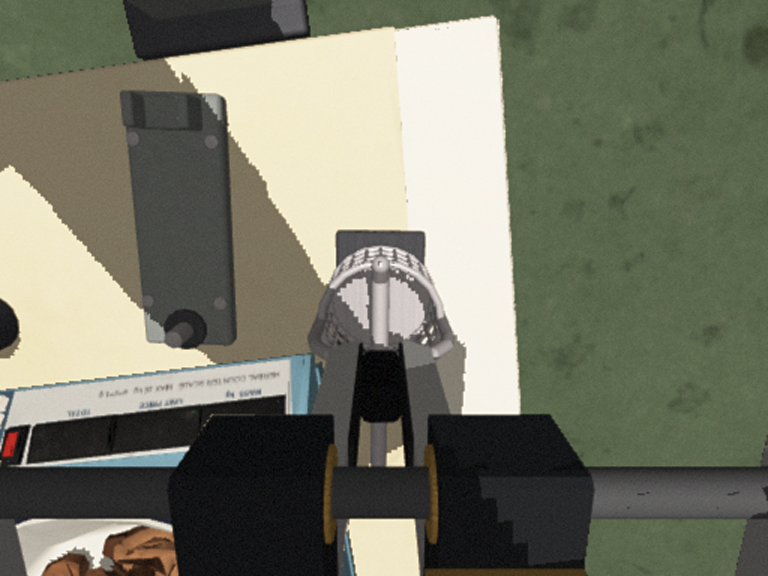

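View pics/n2.png

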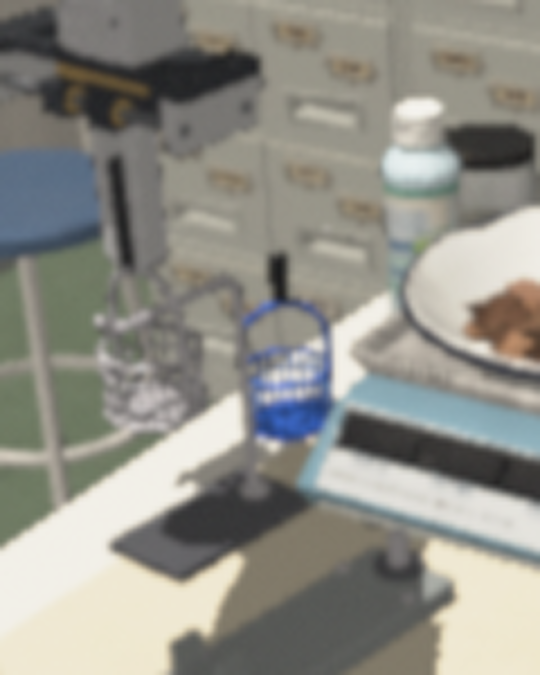

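The prong now passes through the handle. Its tip, at (380,262), shows in front of the arch, centred under the post at x≈380.

Run:
```python
from h import *
import pickle
w=pickle.load(open("w4.pkl","rb"))
T,R,s=tool()
for z in(184,188):
    a=onz(w,(380/1.5-.3,262/1.5-.3),z);print(a,R.T@(a-T))
```

```text
[479.63 287.28 184.  ] [36.68 -0.75 28.09]
[478.85 287.38 188.  ] [37.47 -0.75 24.09]
```

```bash
python3 -m pendant '[[[0,0,0.8,0],[0,0,1.6,0],[0,0,2.1,0],[0,0,2.1,0],[0,0,2.1,0]]]'; python3 -m pendant '[[[0,0,0.1,0],[0,0,0.2,0],[0,0,0.2,0],[0,0,0.2,0]]]'
```

```text
clock: 8.05
eef_pos: [516.7, 283.1, 190.7]
eef_rot: [-3.141, -0.0, 3.015]
wrist_force: [-0.8, -0.8, -1.2]
finger_gap: 13.7
clock: 8.45
eef_pos: [516.8, 283.1, 188.8]
eef_rot: [3.142, 0.0, 3.015]
wrist_force: [0.2, 0.4, -0.5]
finger_gap: 14.0
```

```bash
python3 -m pendant '[[[0,0,0.05,0],[0,0,0.1,0],[0,0,0.1,0],[0,0,0.1,0]]]'
python3 - <<'E'
from h import *
w=cams.camera("wrist"); save(w,"o1",(200,140,310,300),4)
for i in range(3): print(manip.read_state()["wrist_force"]); 
s=cams.camera("scene"); save(s,"o2",(130,90,250,240),4.5)
E
```

```text
clock: 8.85
eef_pos: [516.9, 283.2, 188.2]
eef_rot: [3.141, 0.001, 3.015]
wrist_force: [-0.9, -1.2, 5.5]
finger_gap: 13.8
[-0.86 -0.55  4.79]
[-0.86 -0.55  4.79]
[-0.86 -0.55  4.79]
```

View pics/o1.png

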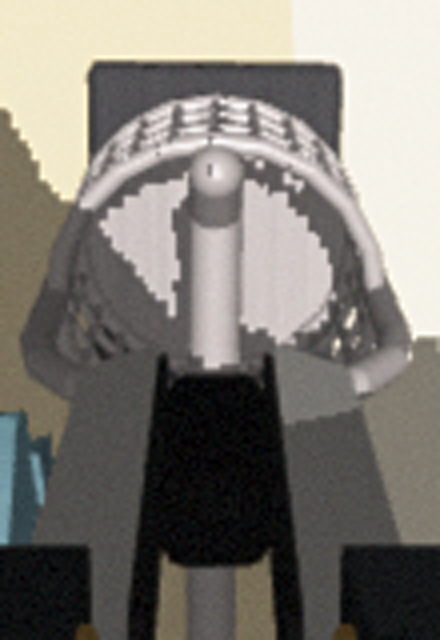

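View pics/o2.png

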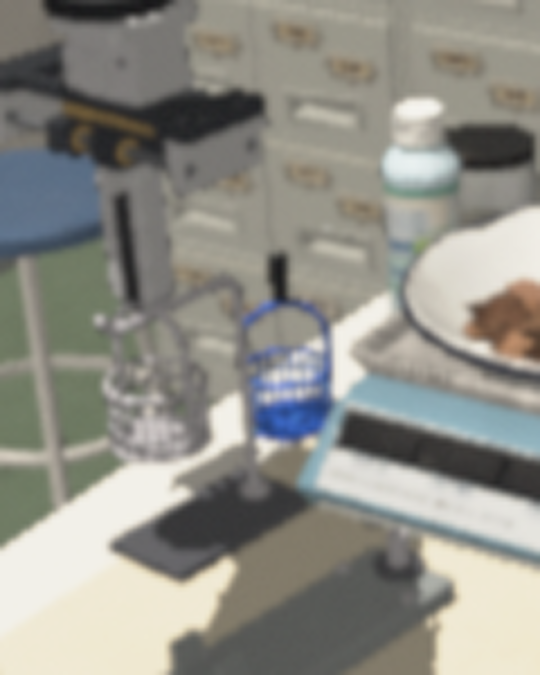

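The arch is resting on the prong with about 6 N of contact force. I release it and back off upward.

```bash
python3 -m pendant '[[[0,0,-0.05,0],[0,0,-0.05,0],[0,0,-0.05,0],[0,0,-0.05,0],[0,0,-0.05,0]]]' -0.3; python3 -m pendant '[[[0,0,0,0],[0,0,0,0],[0,0,0,0]]]'; python3 -m pendant '[[[0,0,-1,0],[0,0,-3,0],[0,0,-6,0],[0,0,-9,0],[0,0,-9,0]]]'
python3 - <<'E'
from h import *
w=cams.camera("wrist"); save(w,"p1",None,1.5)
s=cams.camera("scene"); save(s,"p2",(130,90,250,240),4.5)
E
```

```text
clock: 9.45
eef_pos: [516.7, 283.1, 188.2]
eef_rot: [-3.141, -0.0, 3.015]
wrist_force: [0.1, -0.4, -1.2]
finger_gap: 32.9
clock: 9.75
eef_pos: [516.7, 283.1, 188.3]
eef_rot: [-3.142, -0.0, 3.015]
wrist_force: [0.5, -0.4, 0.5]
finger_gap: 32.8
clock: 10.25
eef_pos: [517.7, 283.5, 283.4]
eef_rot: [3.138, 0.006, 3.015]
wrist_force: [0.4, -0.3, -0.8]
finger_gap: 33.0
```

View pics/p1.png

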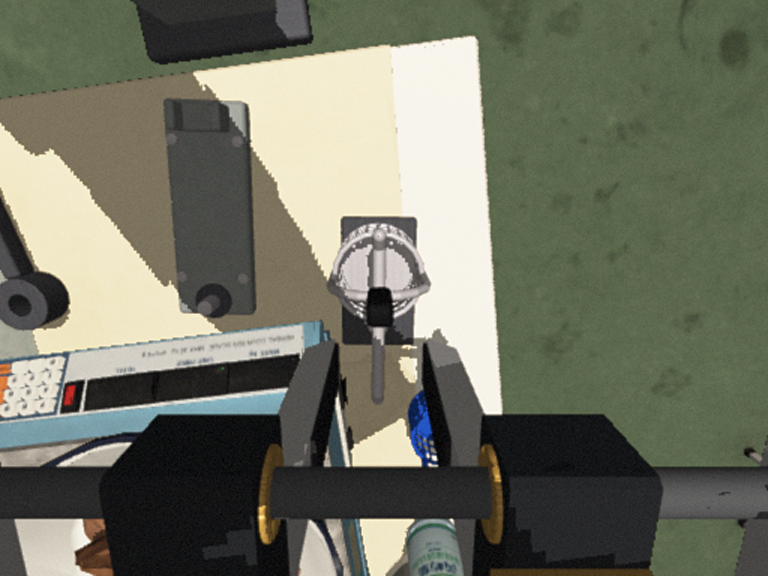

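View pics/p2.png

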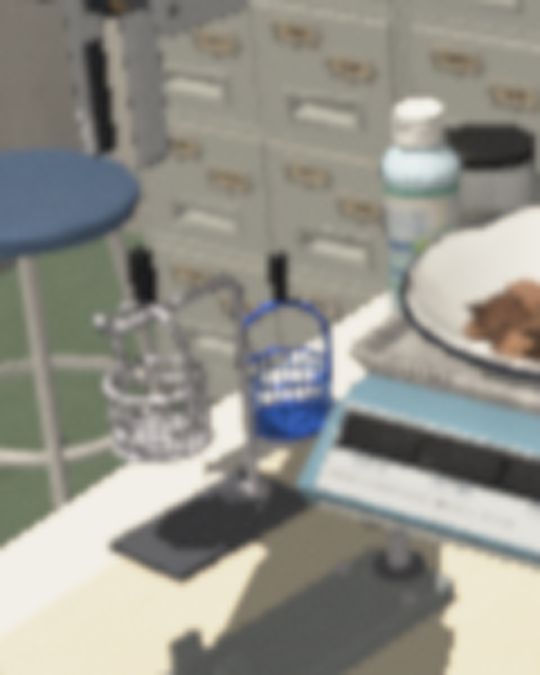

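The basket hangs freely mid-prong and the arm is clear of it. Now I move to the lever, looking at the bed on the way.

Run:
```python
from h import *
go((430,100,290),3.0); go((430,-40,270),3.27)
```

```text
tcp [516.77 283.12 278.85] rot [3.14 0.   3.01] shift cm [  6.29 -19.26  -1.13] turn tool yaw now 3.015 -> turn 0.015
tcp [516.77 283.12 278.85] rot [3.14 0.   3.01] shift cm [  4.52 -33.15   0.86] turn tool yaw now 3.015 -> turn -0.255
```

```bash
python3 -m pendant '[[[1,-4,-1,0],[3,-8,-1,0],[6,-12,-1,0],[6.3,-16,-1,0],[6.3,-19.2,-1,0]]]' 1; python3 -m pendant '[[[0,0,0,0],[0,0,0,0],[0,0,0,0]]]'
python3 - <<'E'
from h import *
import pickle
w=cams.camera("wrist"); save(w,"q1",None,1.5); pickle.dump(w,open("w5.pkl","wb"))
E
```

```text
clock: 10.85
eef_pos: [428.5, 99.1, 287.7]
eef_rot: [-3.141, -0.001, 3.015]
wrist_force: [1.9, 0.0, -0.6]
finger_gap: 69.7
clock: 11.15
eef_pos: [430.0, 101.2, 287.7]
eef_rot: [-3.141, -0.001, 3.015]
wrist_force: [0.3, 0.1, -0.1]
finger_gap: 92.3
```

View pics/q1.png

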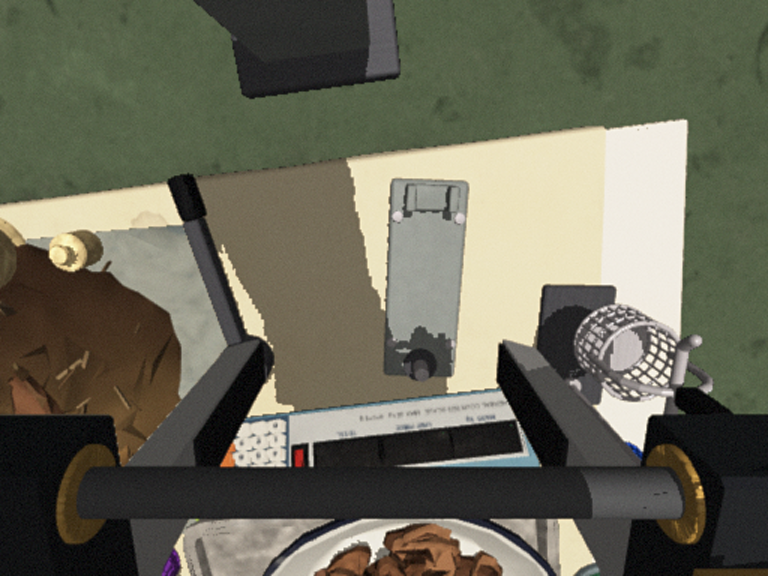

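Run:
```python
from h import *
import pickle
w=pickle.load(open("w5.pkl","rb")); save(w,"q2",(245,110,325,180),9); save(w,"q3",(245,195,325,265),9)
```

```text
(no output)
```

View pics/q2.png

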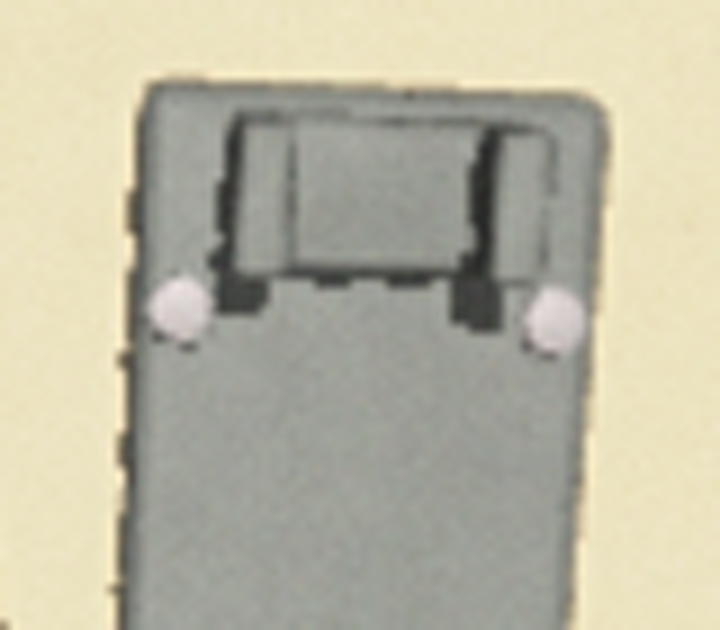

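View pics/q3.png

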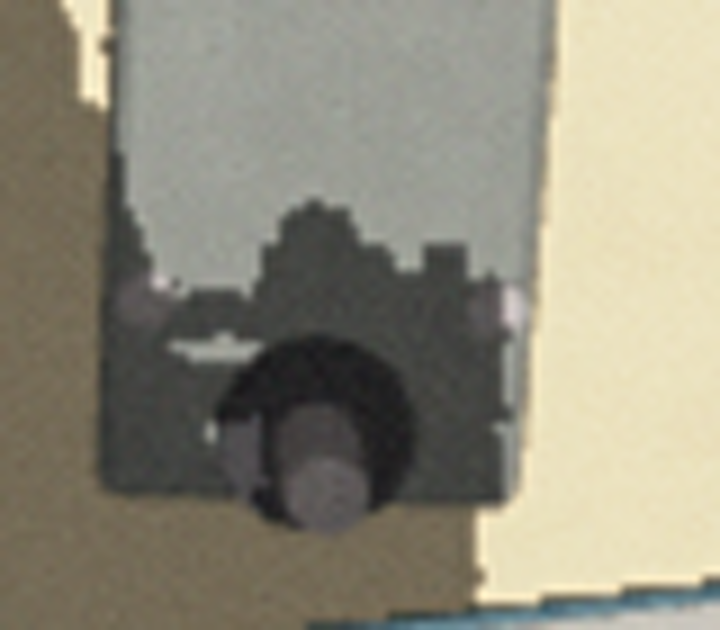

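Run:
```python
from h import *
import pickle
from scipy.optimize import least_squares
w=pickle.load(open("w5.pkl","rb"))
a=lambda x,y:np.array((245+(x+.5)/9-.5,110+(y+.5)/9-.5)); b=lambda x,y:np.array((245+(x+.5)/9-.5,195+(y+.5)/9-.5))
P=np.array([[-95,-35,18],[-95,35,18],[95,-35,18],[95,35,18],[80,0,46],[-80,0,46]],float); px=np.array([a(148,86),a(605,97),b(100,495),b(515,502),b(326,494),a(394,200)])
r=least_squares(lambda v:(proj(w,Tm(v[0],v[1],0,v[2])(P))-px).ravel(),[465,138,-.17],x_scale=[10,10,.1]); print(r.x,r.fun.reshape(-1,2).round(2))
r2=least_squares(lambda v:(proj(w,Tm(v[0],v[1],v[3],v[2])(P))-px).ravel(),[465,138,-.17,0],x_scale=[10,10,.1,10]); print(r2.x,r2.fun.reshape(-1,2).round(2))
print(onz(w,px[4],46),onz(w,px[5],46)); bed=(r.x[0],r.x[1],0,r.x[2])
print("pin,rest model",Tm(*bed)(P[4:]))
overlay(w,"q4",{'bed':bed},(240,105,330,270),4.5); go((430,-40,270),3.27)
```

```text
[465.92 137.02  -0.16] [[-0.91 -1.22]
 [ 1.12 -0.62]
 [-0.6   0.77]
 [ 0.66  1.47]
 [ 0.1   0.17]
 [-0.35 -0.05]]
[467.2  137.42  -0.16  -5.96] [[-0.56 -0.41]
 [ 0.73  0.19]
 [-0.26 -0.16]
 [ 0.41  0.54]
 [ 0.12 -0.8 ]
 [-0.39  0.62]]
[544.63 124.18  46.  ] [387.05 150.16  46.  ]
pin,rest model [[544.9  124.3   46.  ]
 [386.94 149.74  46.  ]]
tcp [429.98 101.33 287.77] rot [-3.14 -0.    3.02] shift cm [ -1.78 -14.02   1.78] turn tool yaw now 3.016 -> turn -0.254
```

View pics/q4.png

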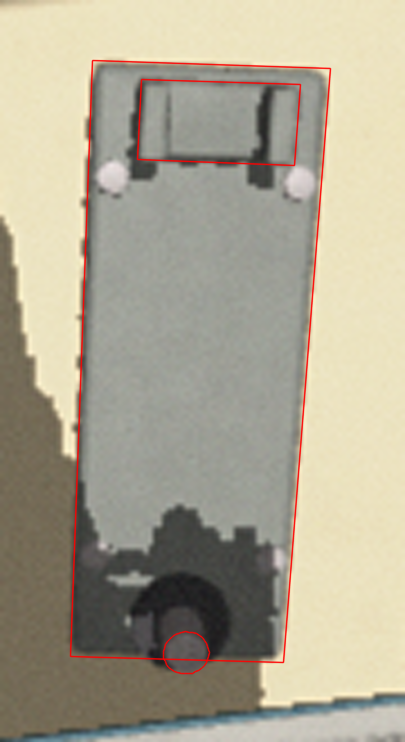

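Pin at (544.7,124.2), rest at (387,150), bed yaw -0.16; the pin–rest span measures 159.7 mm against the stated 160. Now the lever.

```bash
python3 -m pendant '[[[-1,-4,1,-0.1],[-1.8,-8,1.8,-0.2],[-1.8,-12,1.8,-0.25],[-1.8,-14,1.8,-0.25],[-1.8,-14,1.8,-0.25]]]'; python3 -m pendant '[[[0,0,0,0],[0,0,0,0],[0,0,0,0]]]'
python3 - <<'E'
from h import *
import pickle
w=cams.camera("wrist"); save(w,"r1",None,1.5); pickle.dump(w,open("w6.pkl","wb"))
E
```

```text
clock: 11.7
eef_pos: [430.1, -41.6, 269.9]
eef_rot: [3.142, -0.001, -3.02]
wrist_force: [-0.3, 0.7, -0.7]
finger_gap: 94.0
clock: 12.0
eef_pos: [430.3, -39.6, 270.2]
eef_rot: [3.141, -0.0, -3.017]
wrist_force: [-0.1, -0.2, 0.4]
finger_gap: 93.8
```

View pics/r1.png

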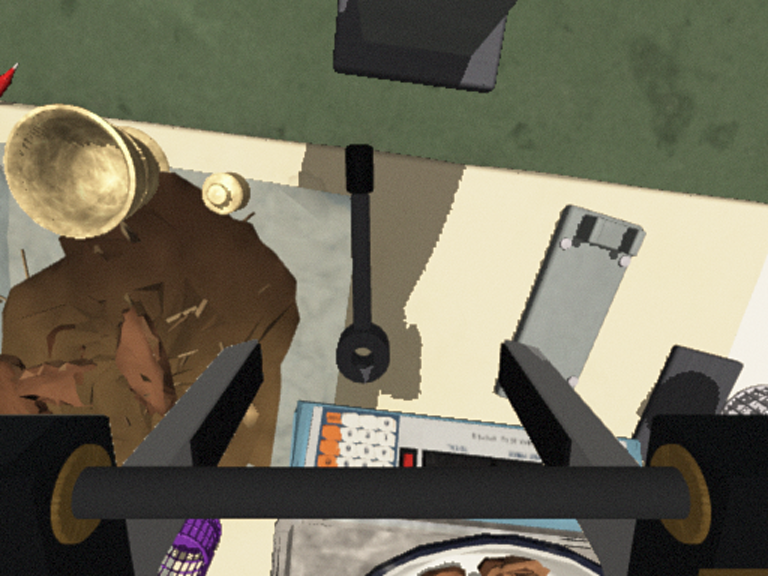

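Run:
```python
from h import *
import pickle
w=pickle.load(open("w6.pkl","rb")); save(w,"r2",(205,90,285,150),9); save(w,"r3",(205,200,285,262),9)
```

```text
(no output)
```

View pics/r2.png

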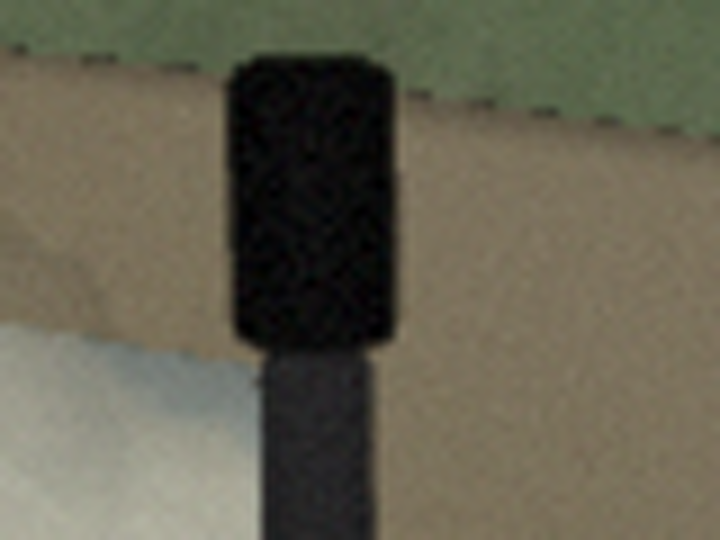

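View pics/r3.png

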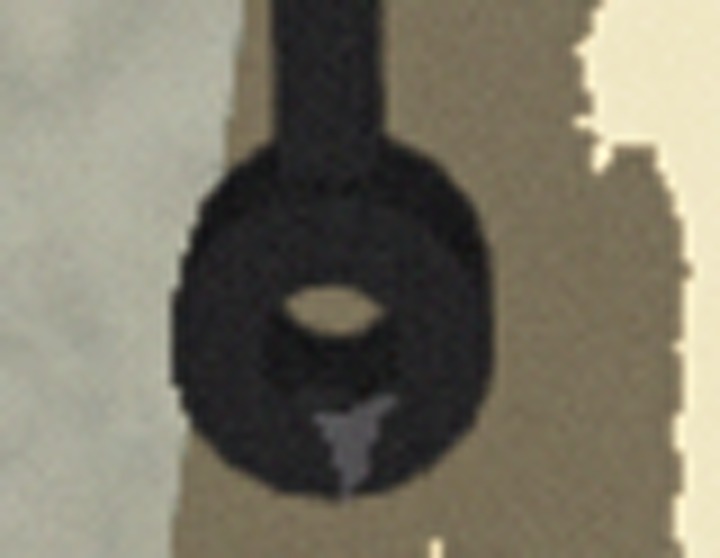

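Run:
```python
from h import *
import pickle
w=pickle.load(open("w6.pkl","rb"))
a=lambda x,y:np.array((205+(x+.5)/9-.5,90+(y+.5)/9-.5)); b=lambda x,y:np.array((205+(x+.5)/9-.5,200+(y+.5)/9-.5))
bore=onz(w,b(332,342),34); p=onz(w,a(318,420),28);q=onz(w,b(329,60),28); g=onz(w,a(313,200),24)
print(bore,p,q,g)
print("yaw bar",np.arctan2(*(q-p)[[1,0]]),np.arctan2(*(bore-p)[[1,0]]),np.arctan2(*(bore-g)[[1,0]]), "bore-grip",np.linalg.norm((bore-g)[:2]))
gr=onz(w,a(313,348),14); ge=onz(w,a(313,55),12); print("grip front",np.linalg.norm((bore-gr)[:2]),"end",np.linalg.norm((bore-ge)[:2]))
y=np.arctan2(*(bore-p)[[1,0]]); O=bore[:2]-50*np.array([np.cos(y),np.sin(y)]); print("origin",O)
lv=(O[0],O[1],0,y); overlay(w,"r4",{'lever':lv},(190,90,310,270),4); go((O[0],O[1],270),np.pi+y)
```

```text
[522.77 -44.63  34.  ] [389.68 -62.25  28.  ] [480.84 -50.16  28.  ] [360.26 -66.48  24.  ]
yaw bar 0.13185450863151232 0.1315786372614271 0.13362809637827913 bore-grip 163.96704686099503
grip front 143.34189298514474 end 183.61181838536004
origin [473.2  -51.19]
tcp [430.24 -39.67 270.23] rot [ 3.14 -0.   -3.02] shift cm [-4.12 -1.68  0.02] turn tool yaw now -3.017 -> turn -0.007
```

View pics/r4.png

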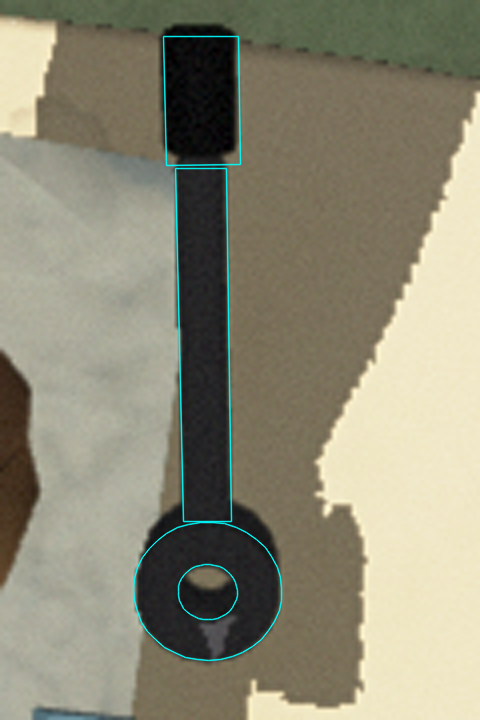

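```bash
python3 -m pendant '[[[-2,-0.8,2,0],[-4.2,-1.7,6,0],[-4.2,-1.7,11,0],[-4.2,-1.7,16,0],[-4.2,-1.7,20,0]]]' 0.06; python3 -m pendant '[[[0,0,0,0],[0,0,0,0],[0,0,0,0],[0,0,0,0]]]'
python3 - <<'E'
from h import *
w=cams.camera("wrist"); go((472.7,-51.3,12),np.pi+.1316)
overlay(w,"s1",{'lever':(473.2,-51.2,0,.1316)},(130,30,380,290),3)
E
```

```text
clock: 12.55
eef_pos: [473.2, -51.6, 67.7]
eef_rot: [3.141, -0.001, -3.018]
wrist_force: [1.6, -0.1, -0.1]
finger_gap: 57.4
clock: 12.95
eef_pos: [475.0, -52.4, 72.4]
eef_rot: [-3.14, 0.003, -3.018]
wrist_force: [0.9, -0.9, 1.0]
finger_gap: 49.7
tcp [474.74 -52.36  72.  ] rot [-3.14  0.   -3.02] shift cm [0.21 0.14 6.  ] turn tool yaw now -3.018 -> turn -0.008
```

View pics/s1.png

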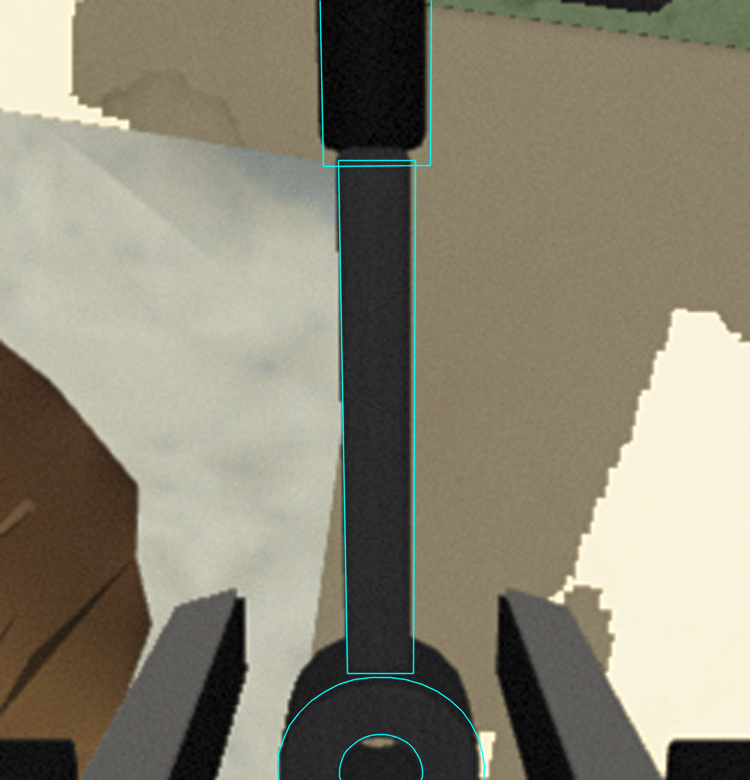

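```bash
python3 -m pendant '[[[0.2,0.1,2,0],[0.2,0.1,4,0],[0.2,0.1,5.2,0],[0.2,0.1,6,0],[0.2,0.1,6,0]]]'; python3 -m pendant '[[[0,0,0,0],[0,0,0,0],[0,0,0,0]]]'
python3 - <<'E'
from h import *
w=cams.camera("wrist"); go((472.9,-51.3,12),np.pi+.1316)
overlay(w,"t1",{'lever':(473.2,-51.2,0,.1316)},(130,30,380,290),3)
E
```

```text
clock: 13.5
eef_pos: [471.7, -51.5, 10.0]
eef_rot: [3.141, -0.001, -3.018]
wrist_force: [-0.5, -1.0, 0.4]
finger_gap: 49.9
clock: 13.8
eef_pos: [472.1, -51.6, 10.8]
eef_rot: [-3.141, 0.001, -3.018]
wrist_force: [0.9, 0.4, -0.5]
finger_gap: 49.8
tcp [472.   -51.58  10.7 ] rot [-3.14  0.   -3.02] shift cm [-0.09  0.02 -0.13] turn tool yaw now -3.018 -> turn -0.008
```

View pics/t1.png

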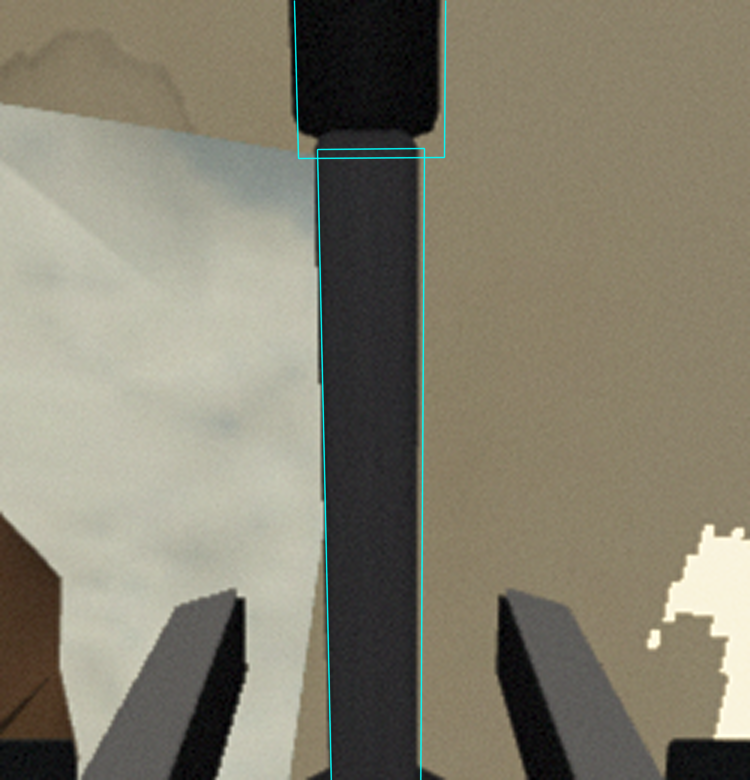

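```bash
python3 -m pendant '[[[-0.05,0,0,0],[-0.05,0,0,0],[-0.05,0,0,0],[-0.05,0,0,0],[-0.05,0,0,0]]]' -1 55; python3 -m pendant '[[[0,0,0,0],[0,0,0,0],[0,0,0,0]]]'; python3 -m pendant '[[[0,0,-0.5,0],[0,0,-1.5,0],[0,0,-3,0],[0,0,-3,0],[0,0,-3,0]]]'
python3 - <<'E'
from h import *
w=cams.camera("wrist"); save(w,"u1",None,1.5); s=cams.camera("scene"); save(s,"u2",(200,150,360,290),4.5); s=manip.read_state(); print(s["wrist_force"],s["moment"],s["eef_rot"])
E
```

```text
clock: 14.35
eef_pos: [472.3, -51.5, 10.3]
eef_rot: [-3.142, -0.0, -3.018]
wrist_force: [-0.3, 0.6, -0.5]
finger_gap: 15.8
clock: 14.65
eef_pos: [472.2, -51.5, 10.3]
eef_rot: [-3.142, -0.0, -3.018]
wrist_force: [0.1, 1.1, 0.5]
finger_gap: 15.9
clock: 15.15
eef_pos: [472.3, -51.5, 40.5]
eef_rot: [-3.141, 0.001, -3.018]
wrist_force: [-0.2, -1.1, -3.9]
finger_gap: 15.6
[ 0.05  0.34 -4.13] [0.04 0.04 0.02] [ 3.14 -0.   -3.02]
```

View pics/u1.png

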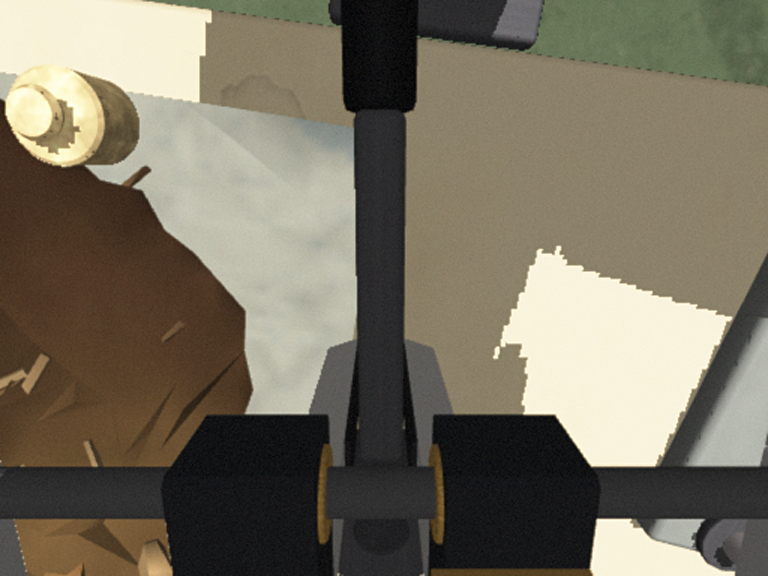

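View pics/u2.png

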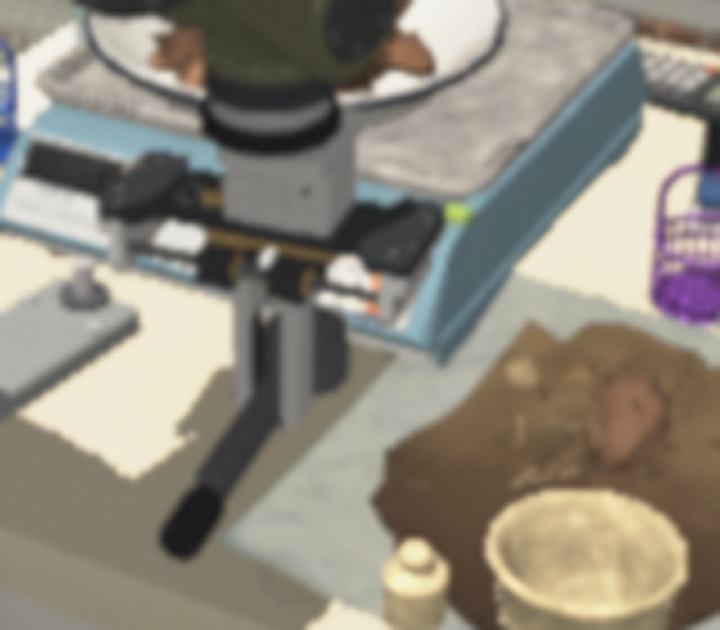

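Run:
```python
from h import *
go((494.5,132.4,125),2.979)
```

```text
tcp [471.95 -51.42  39.84] rot [ 3.14 -0.   -3.02] shift cm [-4.49 17.97 -8.52] turn tool yaw now -3.018 -> turn 0.286
```

```bash
python3 -m pendant '[[[0,0,-4,0],[0,0,-8,0],[0,3,-8.5,0.05],[-1,6.5,-8.5,0.12],[-2,10,-8.5,0.2]]]'
python3 - <<'E'
from h import *
go((494.5,132.4,116),2.979)
E
```

```text
clock: 15.75
eef_pos: [479.6, 51.3, 125.1]
eef_rot: [-3.142, -0.0, 3.061]
wrist_force: [1.1, -0.5, -3.9]
finger_gap: 15.5
tcp [479.64  51.25 125.14] rot [-3.14 -0.    3.06] shift cm [-0.83  8.21  0.91] turn tool yaw now 3.061 -> turn 0.082
```

```bash
python3 -m pendant '[[[-0.2,2.5,0,0.03],[-0.5,5,0,0.06],[-0.8,7.2,0.5,0.08],[-0.8,8.2,0.9,0.08],[-0.8,8.2,0.9,0.08]]]'; python3 -m pendant '[[[0,0,0,0],[0,0,0,0],[0,0,0,0]]]';python3 - <<'E'
from h import *
import pickle
for n,b,s in (("wrist",None,1.5),("scene",(130,110,300,270),4.5),("top",(160,150,270,260),6)):
    w=cams.camera(n); pickle.dump(w,open(n+"7.pkl","wb")); save(w,"v_"+n,b,s)
go((494.5,132.4,106.3),2.979)
E
```

```text
clock: 16.25
eef_pos: [493.5, 131.9, 115.1]
eef_rot: [-3.141, -0.002, 2.987]
wrist_force: [-0.2, -0.5, -4.2]
finger_gap: 15.4
clock: 16.55
eef_pos: [494.2, 130.6, 116.5]
eef_rot: [3.142, 0.0, 2.984]
wrist_force: [-0.1, 0.1, -4.4]
finger_gap: 15.7
tcp [494.17 130.98 116.45] rot [3.14 0.   2.98] shift cm [-0.01  0.15  1.02] turn tool yaw now 2.984 -> turn 0.005
```

View pics/v_wrist.png

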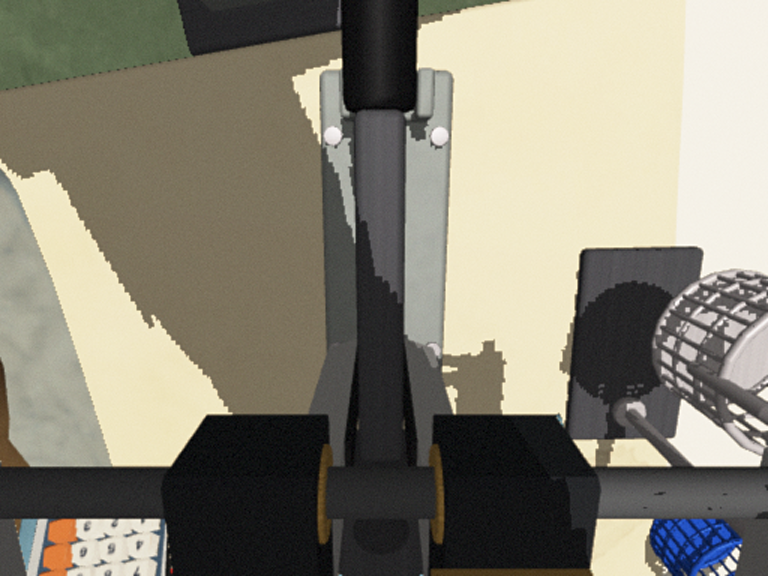

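View pics/v_scene.png

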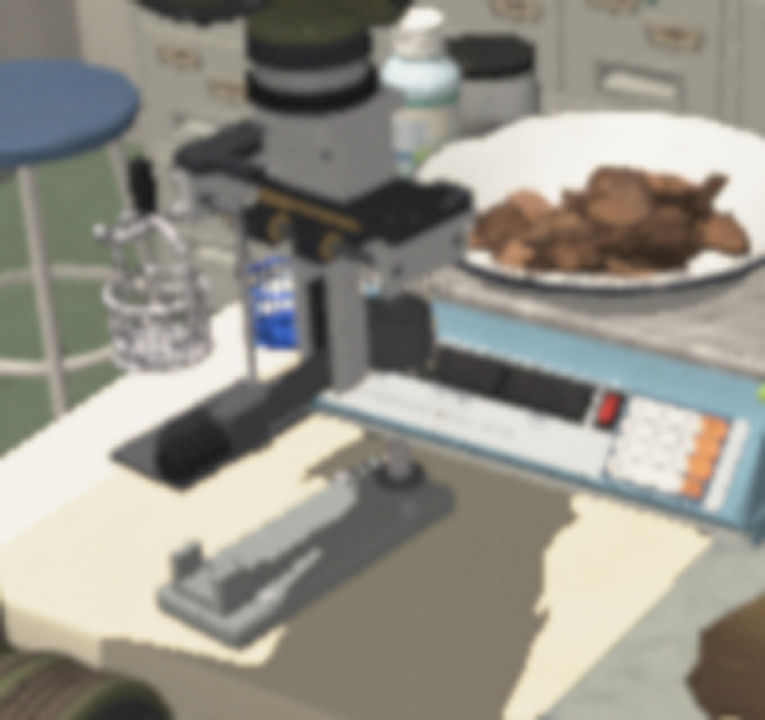

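View pics/v_top.png

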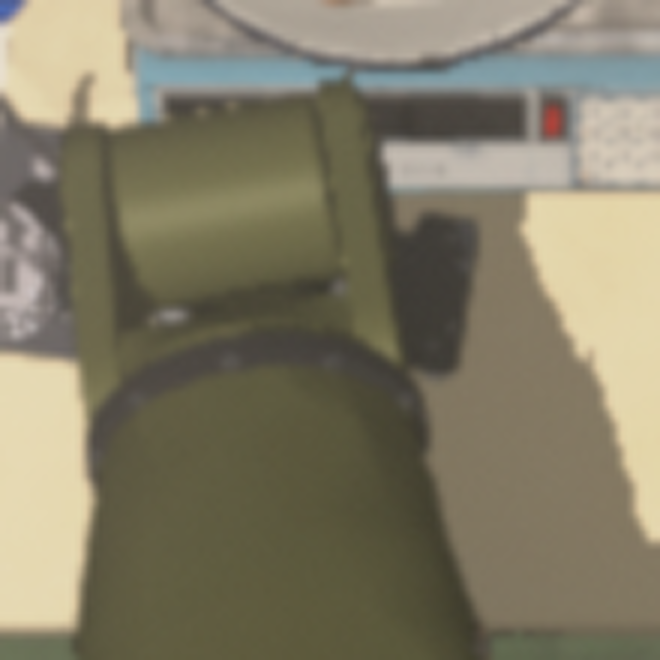

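The lever is over the bed with its grip above the rest. I lower to the final height and then verify against model overlays.

```bash
python3 -m pendant '[[[0,0.15,0.5,0.005],[0,0.15,1,0.005],[0,0.15,1,0.005],[0,0.15,1,0.005],[0,0.15,1,0.005]]]'; python3 -m pendant '[[[0,0,0,0],[0,0,0,0],[0,0,0,0]]]';python3 - <<'E'
from h import *
import pickle
T,R,s=tool(); print(T,s["eef_rot"],s["wrist_force"],s["moment"])
y=s["eef_rot"][2]-np.pi; u=np.array([np.cos(y),np.sin(y)]); O=T[:2]+.9*u; z=T[2]-10.3
lv=(O[0],O[1],z,y); print("lever",lv,"bore",O+50*u,"grip",O-110*u)
MOD['lever']=[circ(25,34,50),circ(25,0,50),rect(-95,27,-8,8,28),rect(-135,-95,-12,12,17)]
bed=(465.9,137.1,0,-.163)
w=cams.camera("wrist"); overlay(w,"x1",{'lever':lv,'bed':bed},(190,0,330,250),3)
w=cams.camera("scene"); overlay(w,"x2",{'lever':lv,'bed':bed},(150,160,260,260),7)
E
```

```text
clock: 17.2
eef_pos: [494.4, 132.9, 106.3]
eef_rot: [3.142, 0.0, 2.98]
wrist_force: [-0.5, -0.9, -3.7]
finger_gap: 15.8
clock: 17.5
eef_pos: [494.4, 132.9, 106.3]
eef_rot: [3.142, 0.0, 2.98]
wrist_force: [0.4, 0.2, -4.6]
finger_gap: 15.6
[494.35 132.85 106.34] [3.14 0.   2.98] [ 0.44  0.18 -4.57] [-0.03  0.03 -0.02]
lever (np.float64(495.24030085848665), np.float64(132.70634515539228), np.float64(96.03819552022229), np.float64(-0.1618104669238769)) bore [544.59 124.65] grip [386.68 150.43]
```

View pics/x1.png

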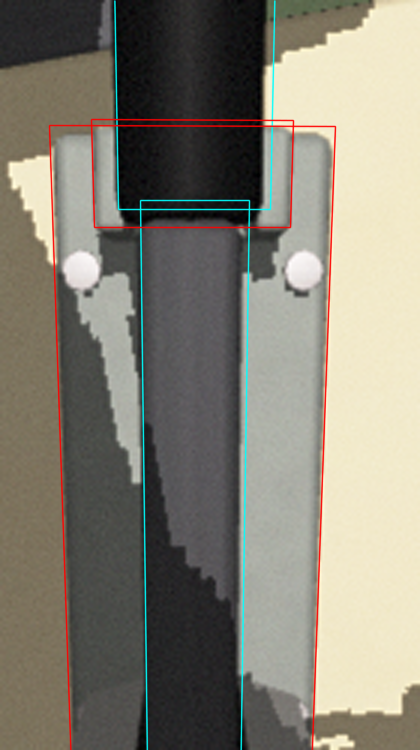

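View pics/x2.png

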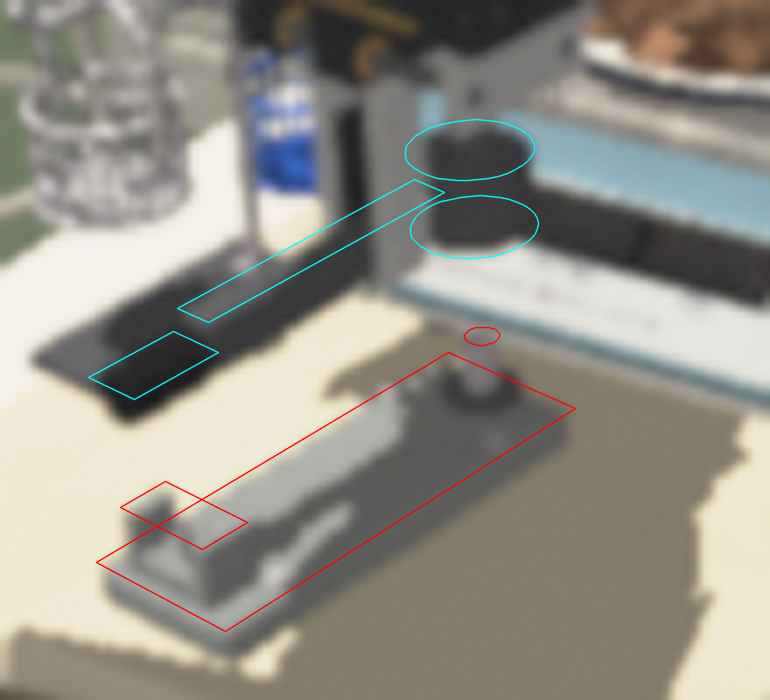

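Run:
```python
from h import *
import pickle
w=cams.camera("scene"); pickle.dump(w,open("s9.pkl","wb")); save(w,"y1",(195,170,240,222),13)
```

```text
(no output)
```

View pics/y1.png

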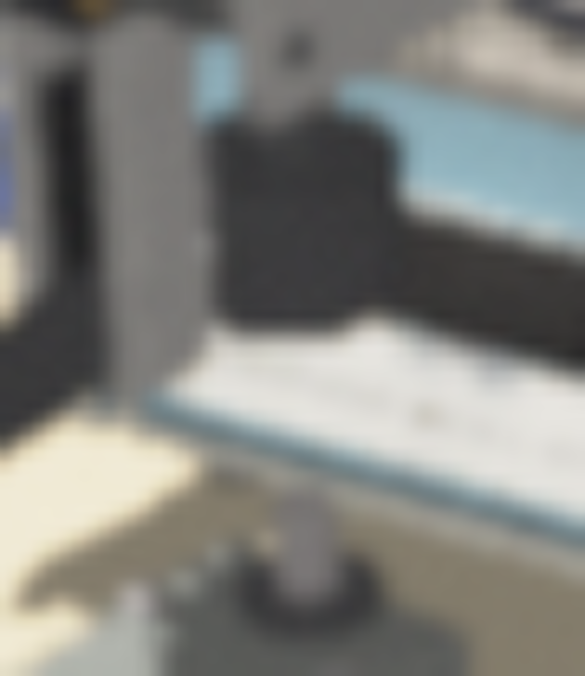

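Run:
```python
from h import *
import pickle
w=pickle.load(open("s9.pkl","rb")); k=lambda q:(q-[195,170]+.5)*13
T,R,s=tool(); print(T,s["eef_rot"])
def sil(x,y,z0,r,h):
    a=k(proj(w,Tm(x,y,z0,0)(np.r_[circ(r,0),circ(r,h)]))); return "L %.0f R %.0f top %.0f bot %.0f"%(a[:,0].min(),a[:,0].max(),a[:,1].min(),a[:,1].max())
print("pin",sil(544.7,124.3,36,7,10)); print("boss over pin",sil(544.7,124.3,96,25,34))
for d in [(5,0,0),(0,5,0),(0,0,5)]: print(d,sil(544.7+d[0],124.3+d[1],96+d[2],25,34))
```

```text
[494.37 132.85 106.31] [3.14 0.   2.98]
pin L 277 R 344 top 477 bot 551
boss over pin L 169 R 416 top 93 bot 350
(5, 0, 0) L 183 R 429 top 83 bot 340
(0, 5, 0) L 149 R 396 top 88 bot 344
(0, 0, 5) L 167 R 415 top 72 bot 329
```

```bash
python3 -m pendant '[[[0,0,0,0],[0,0,0,0],[0,0,0,0],[0,0,0,0],[0,0,0,0]]]';python3 - <<'E'
from h import *
w=cams.camera("wrist"); save(w,"z1",None,1.5); w=cams.camera("scene"); save(w,"z2",None,1.5)
s=manip.read_state(); print(s["qd"],s["eef_pos"],s["finger_gap"])
E
```

```text
clock: 18.15
eef_pos: [494.3, 132.8, 106.3]
eef_rot: [-3.142, 0.0, 2.98]
wrist_force: [-0.4, -0.3, -3.5]
finger_gap: 15.8
[ 0.  0.  0. -0. -0. -0.] [494.31 132.86 106.25] 15.70603014744962
```

View pics/z1.png

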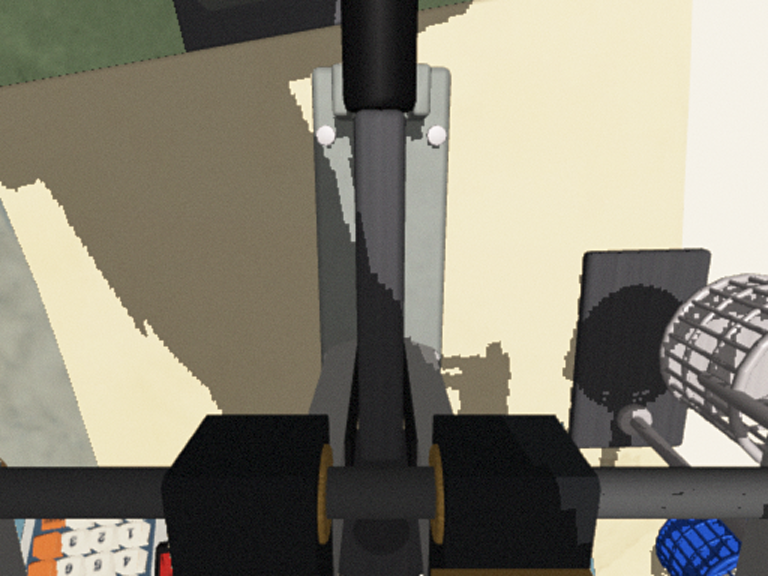

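View pics/z2.png

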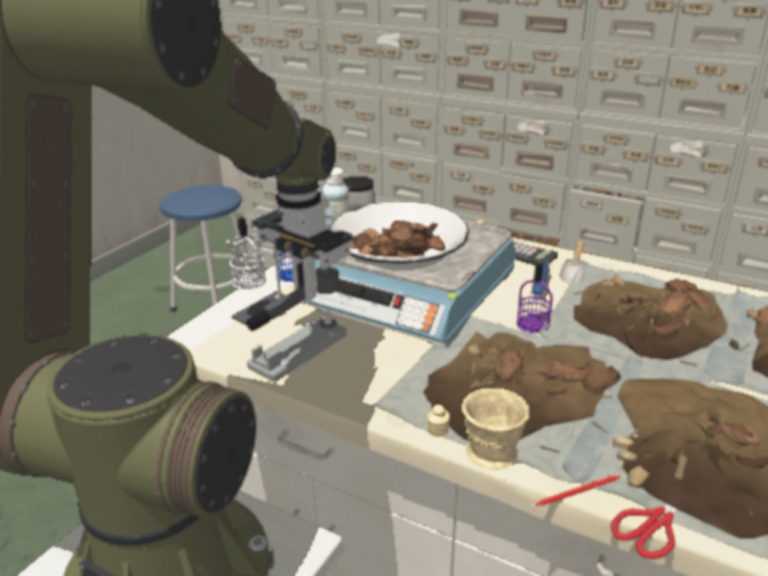

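The wrist view shows the grip (380,60) centred between the rest prongs. The scene view shows the basket still on the hook (247,262), the bed clear and the bystanders in place. The arm is at rest, so I hand in the job.

```bash
python3 -c "
from cell import manip; print(manip.sign_off())"
```

```text
the job is handed in; nothing more can be done
None
```

I hung the grey basket by its handle about mid-prong on the hook stand and let go of it. I then picked up the lever at its balance point, and the arm is holding it above the bed. The job was handed in at about 18 s on the robot clock.

**Final pose:** The arm was at rest and the finger gap was 15.7 mm on the 16 mm bar. The hole is calculated at (544.6, 124.7) against the pin at (544.7, 124.2). The grip point is at (386.7, 150.4) against the rest at (387, 150). The lever's underside is about 50 mm above the pin top.

**Level:** The lever looks the same in the wrist picture as it did lying flat, and the wrist moment is near zero.

**Other things:** In the last pictures the basket still hangs on the hook, the bed is clear, and the mortar, weight and look-alike baskets look untouched.

**Disagreement:** The blurry scene-camera check of the boss differs from the wrist-camera estimate by about 1–2 px. That would put the lever roughly 2 mm higher than calculated, or up to about 5 mm further out along the bed. The hole itself was hidden by the gripper, so I could not see it over the pin directly. I kept the wrist-camera estimate.

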